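# Unload the sprung test cage and put each part back in its own tray

### The job

The tested drive parts must come out of the test cage, whose door springs shut. Pull the door wide open, about square to the cage or a little wider, and prop it there with the rubber wedge standing on the bench against the door's inner side; then take out every part in the cage and stand each upright in the storage tray that carries its picture. Finally put the wedge back on its cork mat and leave the cage door shut; do not disturb the other things lying on the bench.

Things in the scene. Friction and masses are not known exactly. Their poses are not given: they have to be found in the camera images.
- cage: fixed grey test cage, front open towards the robot, barred roof and back; 320 wide (y), 170 deep (x), 250 mm high, side walls 10 mm. Floor plate 15 mm thick: parts stand at height 15 mm; clear opening up to 236 mm. Origin at table height, middle of the front opening; x points into the cage, y to its left. Parts stand in a row along y, 80 mm apart, centres about 40 mm behind the front plane
- door (a joint): door angle about its vertical hinge at the cage's right front corner (-y side), rad: 0 shut, grows as it swings out towards the robot, stop at 2.0. A weak spring (0.09 N m shut, 0.15 N m wide open) pulls it shut against a damper (3 N m s/rad): released, it closes slowly, 0.05 rad/s falling to 0.03; pulling takes about 5 N at the handle for 0.3 rad/s
- door_hinge (a point): the door leaf: blue frame with a clear window, 310 mm wide, 16 mm thick, from 12 to 228 mm above the table. This point, fixed to the leaf, lies on the hinge line at table height, in the plane of its inner face; its y axis runs along the leaf from the hinge to the free edge, x is the normal of the inner face (into the cage when shut), z up
- door_handle (a point): grip point of the handle: upright black round bar, 18 mm diameter, 200 mm from the hinge along the leaf, its axis 55 mm in front of the inner-face plane (39 mm from the outer face). It runs from 150 to 245 mm height, upper end free, on a bracket below 157 mm; this point is on its axis at 220 mm. Can be grasped from above; the fingers may turn about it
- wedge: loose black rubber wedge, 0.6 kg, 120 mm long, 45 mm wide; its top slopes from 8 mm high at the thin end to 50 mm. Origin under its centre; x points to the thick end. Grasp across the width near the middle. Flat on the table, thin end towards the door, its tip goes 12 mm under the leaf (inner face 48 mm from the origin) and its weight holds the door. Starts on the mat; may get knocked aside
- mat: fixed cork mat, 90 (x) x 180 (y) x 2 mm, the wedge's home; origin under its centre
- capacitor: loose upright round can, 40 mm diameter, 76 mm high, two terminals on top 10 mm high; origin under its centre. May be absent
- heatsink: loose aluminium heat sink with upright fins, 48 (x) x 40 (y) x 76 mm high; the outer fins (its +y and -y faces) are flat and are the faces to grip; origin under its centre. May be absent
- contactor: loose grey contactor, foot 60 (x) x 40 (y) x 45 mm high, and above it a narrower upper body 34 (x) x 40 (y), up to 77 mm high; grip it across y; origin under its centre. May be absent
- tray_capacitor: fixed open grey storage tray, 120 x 120 mm outside, 25 mm high, walls and floor 5 mm; origin under the centre of the tray, x towards its label flange. The label lies flat on a 30 mm flange on the tray's +x side and carries a raised picture: a round disc (the capacitor's tray)
- tray_heatsink: fixed open grey storage tray, 120 x 120 mm outside, 25 mm high, walls and floor 5 mm; origin under the centre of the tray, x towards its label flange. The label lies flat on a 30 mm flange on the tray's +x side and carries a raised picture: a comb (the heat sink's tray)
- tray_contactor: fixed open grey storage tray, 120 x 120 mm outside, 25 mm high, walls and floor 5 mm; origin under the centre of the tray, x towards its label flange. The label lies flat on a 30 mm flange on the tray's +x side and carries a raised picture: a broad bar with a narrower one on it (the contactor's tray)
- multimeter: bystander: yellow multimeter, 190 x 90 x 35 mm; origin under its centre
- circuit_board: bystander: green circuit board, 100 x 70 mm, 18 mm high; origin under its centre
- screwdriver: bystander: screwdriver lying on the bench
- cup: bystander: white cup, 70 mm wide, 80 mm high
- wrench: bystander: wrench lying on the bench

How it is judged:
By the outcome, as a careful person would: the job done as asked, in the order asked, and still so for the second after the job is handed in, with the robot touching nothing.
Of capacitor, heatsink, contactor only 2 to 3 are there at a start; the rules pass over those that are not, and their reading is None.
At some moment in a run one of wedge may be knocked a few centimetres aside while the robot is not near it.
It also fails if it takes over 210 s, if anything falls off the work surface, if the arm or the gripper's body presses on something with over 40 N, if the wrist force passes 120 N, or if a joint passes its speed limit or range.

### The arm

A 7-joint arm with a two-finger parallel gripper is mounted at the origin on the work surface. World frame = base frame: x ahead of the robot, y to its left, z up, the work surface at z = 0. Lengths are in m, angles in rad, forces in N, time in s.
With the tool pointing down it reaches from about 0.4 to 0.875 m from the base axis. Payload 4.4 kg.
Tool frame: the origin (TCP) lies at the very end of the fingers, on their centre line; the grasp point (between the pads) lies 19 mm behind it; z points along the fingers, y is the line along which they close (so a half turn about z gives the same grasp; the last joint's range is limited). The gripper opens to 85 mm and grips with 20 to 120 N. Pads are 22 mm wide; open, the fingers measure 114 mm over their backs; the gripper's body (76 mm by 85 mm) begins 54 mm behind the grasp point. The pads swing forward as they close: fully open they stand 13 mm farther back than shut.
Start: joints at [-1.269, 0.628, 0.038, 1.517, -0.027, 0.996, -0.02], TCP at [0.234, 0.607, 0.231] pointing down, gripper open.
Joint ranges: [-3.06, 3.06], [-0.37, 2.12], [-1.25, 1.32], [0.18, 2.47], [-1.1, 4.24], [0.23, 1.98], [-2.94, 2.94]. Speed limits (rad/s): [2.57, 2.57, 3.14, 3.14, 3.14, 3.14, 3.14].

### API

Orientations are given as a 3x3 rotation matrix whose columns are the frame's x, y, z axes.
In Python, from cell import readout, read_camera, camera_params, env gives the robot as it stands. The module is installed in compiled form; this text tells all that it offers.
- The arm moves only by the tool step_arm, never from a script. Its argument "commands" is one flat list of numbers, 7 for each row, row after row: the turn, a rotation vector about the tool's x, y, z in rad, then the shift along the tool's x, y, z in mm, then the closure, from 0 (fully open) to 1 (shut). In form: [wx, wy, wz, dx, dy, dz, hand, wx, wy, wz, dx, dy, dz, hand, ...]. A call has exactly 10 rows; each row shifts and turns the commanded pose from where the row before left it, along the tool's axes as they then stand; what a row does not reach is not made up. A row lasts 1/10 s, in which the tool goes at most 50 mm and 8.59 degrees, less where a joint would pass 70% of its speed; a pose out of reach is approached as far as the arm can. A call with a gripper value outside its range is refused whole. The fingers move at their own pace and stop on an object; "grip_force" is the grip in N (left out, the last holds). Time passes only in rows, so rows that do not move let the fingers close, or fill a call up. It gives the time, the measured TCP pose, the force, the opening and the grip force at its end, in the units of the state.
- readout.observe(): the state, without advancing time (a new reading comes with each control period).
- read_camera(name): name is "side" or "top"; returns the picture (420x560x3 uint8, red, green, blue); there is no depth.
- camera_params(name): a dict with "fx", "fy", "cx", "cy" (pixels), "world_to_cam" (4x4, takes a point from world to camera coordinates). Camera axes: x right, y up, looking along -z (the intrinsics and any distortion apply to the point x, -y, -z); pixel columns grow to the right and rows downward; lengths in m; the calibration is good to about 2 mm. A picture is of the moment at which its call begins. camera_params takes no time and is no camera call.
- env.sign_off(): hands the job in; it is judged then, once.
The state is a dict: "t": time; "joint_pos": joint angles; "joint_velocities": joint speeds; "tau": joint torques, N m; "ee_pos": TCP position; "tcp_rot": TCP orientation; "force": force on the tool from outside, world axes, zero at the start; "torque": the same for the moment, N m; "grip_width": finger opening in m; "grasp_force": force on a finger pad.
Only numpy, scipy, OpenCV 4.12 (cv2) and the standard library are available. Lean on these libraries where they do the work, as an engineer would, in place of code of your own. Each camera call takes 0.05 s, during which the arm holds its last target. There are 200 camera calls.

## Working session

There is one attempt and no reset: what is moved stays moved. The work goes in short steps, Python scripts to look and compute and a tool call to move; the robot and the scene stay as the last step left them, time stands still between calls to the robot, and variables do not carry over. Pictures are saved under pics/ and viewed, at most 14 in all, crops included, and the job is handed in when it is done.

Besides the shell and the picture viewer there is one more tool, called in YAML: its name, and indented under it one key for each argument. step_arm: Moves the arm, as the interface text tells. Its arguments: {"type":"object","properties":{"commands":{"type":"array","items":{"type":"number"}},"grip_force":{"type":"number"}},"required":["commands"]}

```bash
mkdir -p pics; cat > h.py <<'E'
import numpy as np, cv2
from cell import readout, read_camera, camera_params, env
def snap(n,f):
    im=read_camera(n); cv2.imwrite('pics/'+f,im[:,:,::-1]); return im
def proj(n,P):
    p=camera_params(n); c=(p['world_to_cam']@np.append(P,1))[:3]
    return np.array([p['cx']+p['fx']*c[0]/-c[2], p['cy']-p['fy']*c[1]/-c[2]])
def ray(n,u,v):
    p=camera_params(n); M=np.array(p['world_to_cam']); R=M[:3,:3]
    o=-R.T@M[:3,3]; d=R.T@np.array([(u-p['cx'])/p['fx'],-(v-p['cy'])/p['fy'],-1]); return o,d
def onz(n,u,v,z):
    o,d=ray(n,u,v); return o+d*(z-o[2])/d[2]
E
python3 - <<'E'
from h import *
s=readout.observe(); print({k:np.round(v,3) for k,v in s.items()})
for n in('side','top'):
    snap(n,n+'0.png'); p=camera_params(n); print(n,{k:(np.round(v,3)) for k,v in p.items()}); print(ray(n,280,210))
E
```

```text
{'t': np.float64(0.0), 'joint_pos': array([-1.269,  0.629,  0.038,  1.518, -0.027,  0.996, -0.02 ]), 'joint_velocities': array([-0.001, -0.001,  0.   , -0.001, -0.   ,  0.   , -0.001]), 'tau': array([-0.0000e+00, -5.6340e+01,  1.2260e+00, -1.9345e+01,  1.1000e-02,
        1.0000e-02,  0.0000e+00]), 'ee_pos': array([0.233, 0.606, 0.23 ]), 'tcp_rot': array([[-0.933,  0.36 , -0.001],
       [ 0.36 ,  0.933, -0.002],
       [-0.   , -0.002, -1.   ]]), 'force': array([0.218, 0.299, 0.067]), 'torque': array([-0.001,  0.019,  0.019]), 'grasp_force': np.float64(0.0), 'grip_width': np.float64(0.085)}
side {'fx': np.float64(381.398), 'fy': np.float64(381.398), 'cx': np.float64(282.13), 'cy': np.float64(213.131), 'world_to_cam': array([[ 8.170e-01,  5.760e-01,  1.000e-03, -4.330e-01],
       [-4.030e-01,  5.700e-01,  7.160e-01,  1.000e-01],
       [ 4.120e-01, -5.860e-01,  6.980e-01, -1.658e+00],
       [ 0.000e+00,  0.000e+00,  0.000e+00,  1.000e+00]])}
(array([ 1.07749438, -0.77891597,  1.08535552]), array([-0.42015519,  0.58736377, -0.69178899]))
top {'fx': np.float64(421.396), 'fy': np.float64(421.396), 'cx': np.float64(274.45), 'cy': np.float64(203.676), 'world_to_cam': array([[ 0.003, -1.   , -0.002,  0.027],
       [ 0.997,  0.003,  0.073, -0.547],
       [-0.073, -0.003,  0.997, -1.477],
       [ 0.   ,  0.   ,  0.   ,  1.   ]])}
(array([0.43733303, 0.02456721, 1.51261791]), array([ 0.05800624, -0.01049409, -0.99846071]))
```

View pics/top0.png

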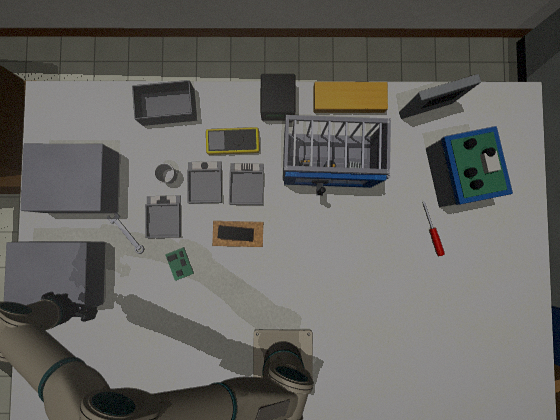

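View pics/side0.png

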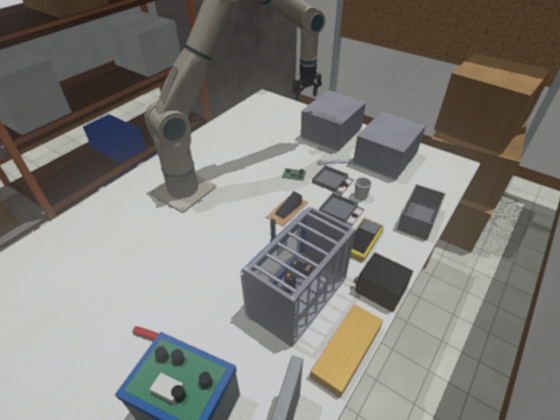

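The top view shows the cage around (336,150), handle (321,190), wedge on its mat (238,234), trays at (205,185) disc, (247,184) comb, (164,217) contactor probably. I'll enlarge it.

```bash
python3 - <<'E'
from h import *
im=cv2.imread('pics/top0.png')
a=cv2.resize(im[105:265,140:400],None,fx=3,fy=3,interpolation=cv2.INTER_CUBIC)
cv2.imwrite('pics/z1.png',cv2.convertScaleAbs(a,alpha=1.5))
hsv=cv2.cvtColor(im,cv2.COLOR_BGR2HSV)
m=cv2.inRange(hsv,(8,90,60),(20,255,255)); m[:200]=0;m[260:]=0;m[:,:200]=0;m[:,280:]=0
c=max(cv2.findContours(cv2.morphologyEx(m,cv2.MORPH_CLOSE,np.ones((25,25))),0,2)[0],key=cv2.contourArea)
r=cv2.minAreaRect(c);print('mat',r,onz('top',*r[0],.002),[onz('top',*q,.002).round(3) for q in cv2.boxPoints(r)])
for q in[(205,185),(247,184),(164,218)]:print('tray',onz('top',*q,.025).round(3))
for q in[(285,115),(389,117),(389,180),(284,178)]:print('cage top',onz('top',*q,.25).round(3))
print('handle',onz('top',321,190,.245).round(3))
E
```

```text
mat ((237.5, 233.5), (25.0, 49.0), 90.0) [0.4404349  0.16049814 0.002     ] [array([0.485, 0.249, 0.002]), array([0.485, 0.073, 0.002]), array([0.396, 0.073, 0.002]), array([0.396, 0.248, 0.002])]
tray [0.612 0.276 0.025]
tray [0.616 0.126 0.025]
tray [0.494 0.419 0.025]
cage top [ 0.801 -0.003  0.25 ]
cage top [ 0.796 -0.32   0.25 ]
cage top [ 0.602 -0.317  0.25 ]
cage top [ 0.607 -0.001  0.25 ]
handle [ 0.572 -0.113  0.245]
```

View pics/z1.png

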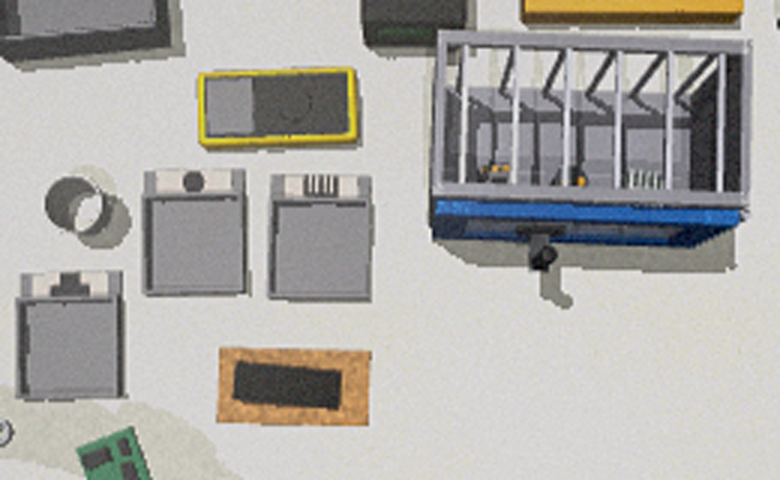

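The enlarged top view shows the cage roof front edge at about (284,171)–(389,174) px and the handle top at (321,190.7). The comb tray is the right one, disc the middle, contactor the left. All three parts are in the cage. Next: which wedge end is thick, and the precise numbers.

```bash
python3 - <<'E'
from h import *
L=onz('top',284.3,171,.25);R=onz('top',389.3,173.7,.25);print('front',L,R)
C=(L+R)/2; yv=(L-R)[:2];yv/=np.linalg.norm(yv);xv=np.array([yv[1],-yv[0]]);print('C',C,'yaw',np.arctan2(xv[1],xv[0]),np.linalg.norm(L-R))
H=onz('top',321,190.7,.245);print('handle',H,'in cage',(H-C)[:2]@xv,(H-C)[:2]@yv)
im=cv2.imread('pics/top0.png')
g=im.max(2);m=((g<75)*255).astype(np.uint8);m[:222]=0;m[246:]=0;m[:,:215]=0;m[:,262:]=0
r=cv2.minAreaRect(max(cv2.findContours(m,0,2)[0],key=cv2.contourArea));print('wedge',r,onz('top',*r[0],.029),[onz('top',*q,.03).round(3) for q in cv2.boxPoints(r)])
s=cv2.imread('pics/side0.png')
a=cv2.resize(s[170:320,225:385],None,fx=4.8,fy=4,interpolation=cv2.INTER_CUBIC)
a=cv2.resize(s[180:320,230:380],None,fx=4,fy=4,interpolation=cv2.INTER_CUBIC)
cv2.imwrite('pics/z2.png',cv2.convertScaleAbs(a,alpha=1.6))
E
```

```text
front [ 0.6287397  -0.00142145  0.25      ] [ 0.62143992 -0.31829855  0.25      ]
C [ 0.62508981 -0.15986     0.25      ] yaw -0.023032560606950626 0.3169611695907201
handle [ 0.5697827  -0.11252496  0.245     ] in cage -0.05638259083175352 0.04604873066902608
wedge ((235.3613739013672, 233.38613891601562), (35.62232971191406, 13.83101749420166), 5.710593223571777) [0.44075389 0.16558671 0.029     ] [array([0.423, 0.23 , 0.03 ]), array([0.471, 0.226, 0.03 ]), array([0.459, 0.101, 0.03 ]), array([0.411, 0.105, 0.03 ])]
```

View pics/z2.png

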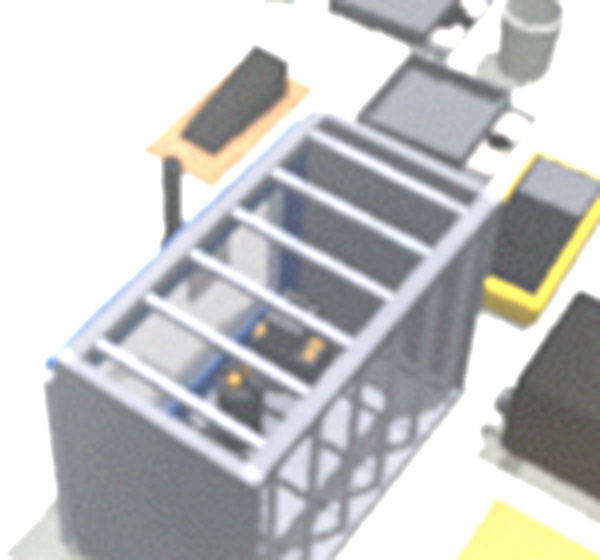

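The side view shows the wedge's thick end at its far end (world +y), and at least two parts with orange terminals in the cage. I'll go above the handle now.

step_arm:
  commands: [0,0,0,0,0,-45,0,0,0,0,0,0,-45,0,0,0,0,-35.8,-34.3,0,0,0,0,0,-35.8,-34.3,0,0,0,0,0,-35.8,-34.3,0,0,0,0,0,-35.8,-34.3,0,0,0,0,0,-35.8,-34.3,0,0,0,0,0,-35.8,-34.3,0,0,0,0,0,-35.8,-34.3,0,0,0,0,0,-35.8,-34.3,0,0]
  grip_force: 60

```text
t: 1.1
ee_pos: [0.4026, 0.2455, 0.3212]
tcp_rot: [[-0.933, 0.359, -0.0], [0.359, 0.933, -0.0], [0.0, -0.0, -1.0]]
force: [0.8, 1.7, -0.2]
grip_width: 0.0852
grasp_force: 0.0
```

step_arm:
  commands: [0,0,0,-35.8,-34.3,0,0,0,0,0,-35.8,-34.3,0,0,0,0,0,-35.8,-34.3,0,0,0,0,0,-35.8,-34.3,0,0,0,0,0,-35.8,-34.3,0,0,0,0,0,-35.8,-34.3,0,0,0,0,0,-35.8,-34.3,0,0,0,0,0,-35.8,-34.3,0,0,0,0,0.145,0,0,0,0,0,0,0.145,0,0,0,0]

```text
t: 2.1
ee_pos: [0.5706, -0.1142, 0.3205]
tcp_rot: [[-0.785, 0.62, -0.001], [0.62, 0.785, -0.0], [0.001, -0.001, -1.0]]
force: [0.4, 1.3, 0.0]
grip_width: 0.0855
grasp_force: 0.0
```

step_arm:
  commands: [0,0,0.145,0,0,0,0,0,0,0.145,0,0,0,0,0,0,0.145,0,0,0,0,0,0,0.145,0,0,0,0,0,0,0.145,0,0,0,0,0,0,0.145,0,0,0,0,0,0,0.145,0,0,0,0,0,0,0.145,0,0,0,0,0,0,0.145,0,0,0,0,0,0,0.145,0,0,0,0]

```text
t: 3.1
ee_pos: [0.5706, -0.1113, 0.3209]
tcp_rot: [[0.517, 0.856, -0.001], [0.856, -0.517, 0.0], [-0.0, -0.001, -1.0]]
force: [-0.1, -0.2, 0.1]
grip_width: 0.0851
grasp_force: 0.0
```

step_arm:
  commands: [0,0,0.145,0,0,0,0,0,0,0.145,0,0,0,0,0,0,0.145,0,0,0,0,0,0,0.145,0,0,0,0,0,0,0.145,0,0,0,0,0,0,0.145,0,0,0,0,0,0,0.145,0,0,0,0,0,0,0,0,0,0,0.3,0,0,0,0,0,0,0.3,0,0,0,0,0,0,0.3]

```text
t: 4.1
ee_pos: [0.5708, -0.1114, 0.3211]
tcp_rot: [[1.0, 0.021, -0.0], [0.021, -1.0, 0.0], [-0.0, -0.0, -1.0]]
force: [0.2, -0.6, -1.1]
grip_width: 0.0598
grasp_force: 0.0
```

step_arm:
  commands: [0,0,0,-1,1,30,0.3,0,0,0,0,0,30,0.3,0,0,0,0,0,30,0.3,0,0,0,0,0,30,0.3,0,0,0,0,0,0,0.3,0,0,0,0,0,0,1,0,0,0,0,0,0,1,0,0,0,0,0,0,1,0,0,0,0,0,0,1,0,0,0,0,0,0,1]
  grip_force: 50

```text
t: 5.1
ee_pos: [0.5712, -0.1161, 0.2035]
tcp_rot: [[1.0, 0.017, 0.005], [0.017, -1.0, -0.006], [0.005, 0.006, -1.0]]
force: [1.6, -6.4, -0.6]
grip_width: 0.0166
grasp_force: 48.8
```

step_arm:
  commands: [0,0,-0.02,-4,1,0,1,0,0,-0.04,-8,2,0,1,0,0,-0.04,-8,2,0,1,0,0,-0.04,-8,2,0,1,0,0,-0.04,-8,2,0,1,0,0,-0.04,-8,2,0,1,0,0,-0.04,-8,2,0,1,0,0,-0.04,-8,2,0,1,0,0,-0.04,-8,2,0,1,0,0,-0.04,-8,2,0,1]

```text
t: 6.1
ee_pos: [0.5028, -0.1467, 0.2035]
tcp_rot: [[0.921, 0.389, 0.009], [0.389, -0.921, -0.003], [0.007, 0.006, -1.0]]
force: [7.3, -1.2, -1.3]
grip_width: 0.0169
grasp_force: 49.1
```

step_arm:
  commands: [0,0,-0.04,-8,2,0,1,0,0,-0.04,-8,2,0,1,0,0,-0.04,-8,2,0,1,0,0,-0.04,-8,2,0,1,0,0,-0.04,-8,2,0,1,0,0,-0.04,-8,2,0,1,0,0,-0.04,-8,2,0,1,0,0,-0.04,-8,2,0,1,0,0,-0.04,-8,2,0,1,0,0,-0.04,-8,2,0,1]

```text
t: 7.1
ee_pos: [0.4459, -0.2053, 0.2034]
tcp_rot: [[0.697, 0.717, 0.006], [0.717, -0.697, 0.001], [0.005, 0.004, -1.0]]
force: [1.6, 2.8, 5.9]
grip_width: 0.0168
grasp_force: 49.6
```

step_arm:
  commands: [0,0,-0.04,-8,2,0,1,0,0,-0.04,-8,2,0,1,0,0,-0.04,-8,2,0,1,0,0,-0.04,-8,2,0,1,0,0,-0.04,-8,2,0,1,0,0,-0.04,-8,2,0,1,0,0,-0.04,-8,2,0,1,0,0,-0.04,-8,2,0,1,0,0,-0.04,-8,2,0,1,0,0,-0.04,-8,2,0,1]

```text
t: 8.1
ee_pos: [0.4158, -0.2819, 0.2034]
tcp_rot: [[0.363, 0.932, 0.002], [0.932, -0.363, 0.002], [0.003, 0.001, -1.0]]
force: [-2.9, 4.9, 11.4]
grip_width: 0.0167
grasp_force: 50.1
```

step_arm:
  commands: [0,0,-0.04,-8,2,0,1,0,0,-0.04,-8,2,0,1,0,0,-0.04,-8,2,0,1,0,0,-0.04,-8,2,0,1,0,0,-0.04,-8,2,0,1,0,0,-0.04,-8,2,0,1,0,0,-0.04,-8,2,0,1,0,0,-0.04,-8,2,0,1,0,0,-0.04,-8,2,0,1,0,0,-0.04,-8,2,0,1]

```text
t: 9.1
ee_pos: [0.4179, -0.3646, 0.2034]
tcp_rot: [[-0.027, 1.0, -0.001], [1.0, 0.027, 0.001], [0.001, -0.001, -1.0]]
force: [-6.5, 4.0, 10.3]
grip_width: 0.0167
grasp_force: 50.0
```

step_arm:
  commands: [0,0,-0.04,-8,2,0,1,0,0,-0.04,-8,2,0,1,0,0,-0.04,-8,2,0,1,0,0,-0.04,-8,2,0,1,0,0,-0.04,-8,2,0,1,0,0,-0.04,-8,2,0,1,0,0,-0.04,-8,2,0,1,0,0,-0.04,-8,2,0,1,0,0,0,0,0,0,1,0,0,0,0,0,0,1]

```text
t: 10.1
ee_pos: [0.444, -0.4278, 0.2035]
tcp_rot: [[-0.338, 0.941, -0.001], [0.941, 0.338, -0.005], [-0.004, -0.003, -1.0]]
force: [-5.0, -2.7, 4.0]
grip_width: 0.0166
grasp_force: 49.6
```

```bash
cat >> h.py <<'E'
def wedge(im,u0,u1,v0,v1,th=75):
    g=im.max(2);m=((g<th)*255).astype(np.uint8);k=np.zeros_like(m);k[v0:v1,u0:u1]=1;m*=k
    r=cv2.minAreaRect(max(cv2.findContours(m,0,2)[0],key=cv2.contourArea));P=[onz('top',*q,.029) for q in cv2.boxPoints(r)]
    e=max([(P[1]-P[0]),(P[2]-P[1])],key=np.linalg.norm);a=np.arctan2(e[1],e[0])%np.pi
    return onz('top',*r[0],.029).round(4),a,r
E
python3 - <<'E'
from h import *
s=readout.observe();print(s['t'],s['ee_pos'],s['tcp_rot'].round(3),s['joint_pos'].round(2),s['force'].round(1))
im=snap('top','top1.png');print(wedge(im,215,262,222,246))
pts=np.array([(.5712,-.1161),(.5028,-.1467),(.4459,-.2053),(.4158,-.2819),s['ee_pos'][:2]])
A=np.c_[2*pts,np.ones(5)];x=np.linalg.lstsq(A,(pts**2).sum(1),rcond=None)[0];r=np.sqrt(x[2]+x[0]**2+x[1]**2);print('hinge',x[:2],r)
f=lambda p:np.arctan2(p[1]-x[1],p[0]-x[0]);print('theta',f(pts[-1])%6.283-f(pts[0]))
E
```

```text
10.1 [ 0.44400324 -0.4278116   0.20350414] [[-0.338  0.941 -0.001]
 [ 0.941  0.338 -0.005]
 [-0.004 -0.003 -1.   ]] [ 0.51  0.63  0.34  1.66 -0.25  0.9   1.29] [-5.  -2.7  4. ]
(array([0.4417, 0.1655, 0.029 ]), np.float64(1.483550932449488), ((235.39755249023438, 233.12705993652344), (35.58054733276367, 13.39928913116455), 5.19442892074585))
hinge [ 0.62052329 -0.31803624] 0.2078730760273426
theta 1.8874066457069127
```

View pics/top1.png

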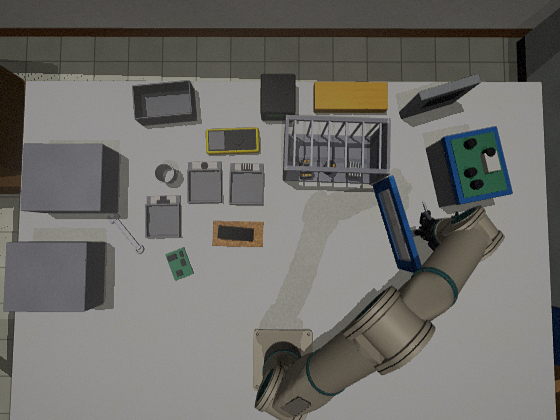

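The door is at about 1.89 rad and the wedge is still on the mat (235,233). The tray pictures confirm the layout. I'll pull a bit wider, release and fetch the wedge quickly.

step_arm:
  commands: [0,0,-0.04,-8,2,0,1,0,0,-0.04,-8,2,0,1,0,0,0,0,0,0,0.3,0,0,0,0,0,0,0.3,0,0,0,0,0,-30,0.3,0,0,0,0,0,-30,0.3,0,0,0,0,0,-30,0.3,0,0,0.128,0,0,-10,0.1,0,0,0.128,0,0,0,0,0,0,0.128,0,0,0,0]

```text
t: 11.15
ee_pos: [0.4566, -0.4375, 0.3024]
tcp_rot: [[-0.039, 0.999, 0.002], [0.999, 0.039, -0.001], [-0.001, 0.002, -1.0]]
force: [-0.3, 0.4, -0.3]
grip_width: 0.0857
grasp_force: 0.0
```

step_arm:
  commands: [0,0,0.128,0,0,0,0,0,0,0,46.4,-5,0,0,0,0,0,46.4,-5,0,0,0,0,0,46.4,-5,0,0,0,0,0,46.4,-5,0,0,0,0,0,46.4,-5,0,0,0,0,0,46.4,-5,0,0,0,0,0,46.4,-5,0,0,0,0,0,46.4,-5,0,0,0,0,0,46.4,-5,0,0]

```text
t: 12.15
ee_pos: [0.4458, -0.0156, 0.3019]
tcp_rot: [[0.084, 0.996, 0.002], [0.996, -0.084, 0.001], [0.001, 0.002, -1.0]]
force: [1.1, -0.9, -0.5]
grip_width: 0.0856
grasp_force: 0.0
```

step_arm:
  commands: [0,0,0,45,-4.9,0,0,0,0,0,45,-4.9,0,0,0,0,0,45,-4.9,0,0,0,0,0,45,-4.9,0,0,0,0,0,0,0,50,0,0,0,0,0,0,50,0,0,0,0,0,0,50,0,0,0,0,0,0,50,0,0,0,0,0,0,50,0,0,0,0,0,0,40,0]

```text
t: 13.15
ee_pos: [0.4405, 0.1635, 0.0095]
tcp_rot: [[0.084, 0.996, -0.003], [0.997, -0.084, 0.001], [0.0, -0.003, -1.0]]
force: [11.9, -3.1, -1.1]
grip_width: 0.0853
grasp_force: 0.0
```

step_arm:
  commands: [0,0,0,0,0,0,0.3,0,0,0,0,0,0,1,0,0,0,0,0,0,1,0,0,0,0,0,0,1,0,0,0,0,0,0,1,0,0,0,0,0,-25,1,0,0,0,0,0,-35,1,0,0,-0.076,0,0,0,1,0,0,-0.07,0,0,0,1,0,0,0,0,0,0,1]

```text
t: 14.15
ee_pos: [0.4427, 0.1635, 0.0728]
tcp_rot: [[-0.063, 0.998, 0.004], [0.998, 0.063, 0.001], [0.001, 0.004, -1.0]]
force: [0.5, -0.7, -7.0]
grip_width: 0.0441
grasp_force: 54.5
```

step_arm:
  commands: [0,0,0,-44.4,-10.3,0,1,0,0,0,-44.4,-10.3,0,1,0,0,0,-44.4,-10.3,0,1,0,0,0,-44.4,-10.3,0,1,0,0,0,-44.4,-10.3,0,1,0,0,0,-44.4,-10.3,0,1,0,0,0,-44.4,-10.3,0,1,0,0,0,-44.4,-10.3,0,1,0,0,0,-44.4,-10.3,0,1,0,0,0,-10,-10.3,0,1]

```text
t: 15.15
ee_pos: [0.3655, -0.2605, 0.0724]
tcp_rot: [[-0.052, 0.999, 0.006], [0.999, 0.052, -0.009], [-0.009, 0.006, -1.0]]
force: [-0.1, 0.6, -6.8]
grip_width: 0.0436
grasp_force: 54.6
```

```bash
python3 - <<'E'
from h import *
s=readout.observe();print(s['t'],s['ee_pos'],s['tcp_rot'].round(3))
im=snap('top','top2.png')
a=cv2.resize(im[150:300,260:460],None,fx=4,fy=4,interpolation=cv2.INTER_CUBIC);cv2.imwrite('pics/z3.png',cv2.convertScaleAbs(a[:,:,::-1],alpha=1.4))
print([ (d,proj('top',[.6205-.998*d,-.318-.064*d,.228]).round(1)) for d in(0,.31)])
E
```

```text
15.15 [ 0.3654619  -0.26054687  0.07239312] [[-0.052  0.999  0.006]
 [ 0.999  0.052 -0.009]
 [-0.009  0.006 -1.   ]]
[(0, array([387.3, 175. ])), (0.31, array([395.5, 276.8]))]
```

View pics/z3.png

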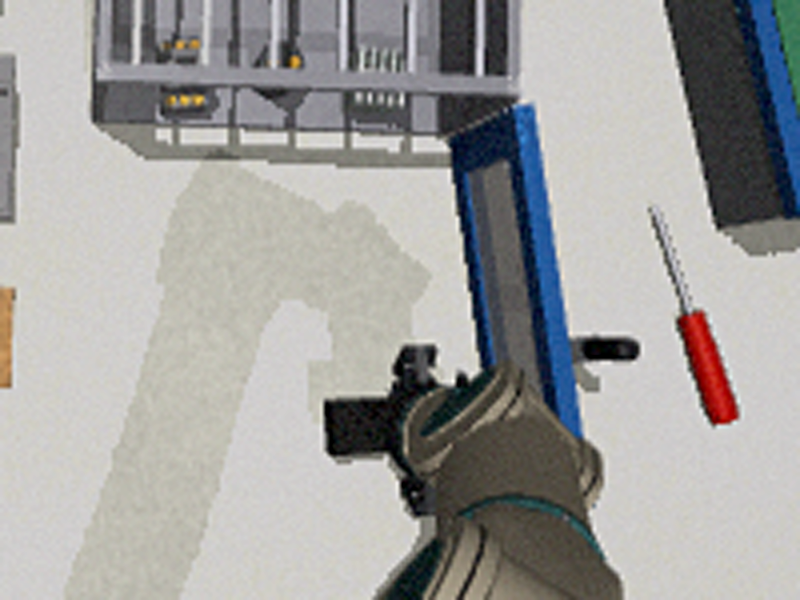

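The zoom shows the door at ~1.72 rad (top edge (537,105)→(580,437)), with the wedge held clear of its inner side. I'll set it down and push it in.

step_arm:
  commands: [0,0,0,0,0,32,1,0,0,0,0,0,31,1,0,0,0,-9,0,0,1,0,0,0,-9,0,0,1,0,0,0,-8,0,0,1,0,0,0,0,0,0,1,0,0,0,0,0,0,0,0,0,0,0,0,0,0,0,0,0,0,0,0,0,0,0,0,0,0,0,0]

```text
t: 16.2
ee_pos: [0.3655, -0.275, 0.026]
tcp_rot: [[-0.062, 0.998, -0.002], [0.998, 0.062, 0.009], [0.009, -0.001, -1.0]]
force: [-0.2, 0.6, -0.1]
grip_width: 0.0854
grasp_force: 0.0
```

```bash
python3 - <<'E'
from h import *
s=readout.observe();print(s['t'],s['ee_pos'],s['joint_pos'].round(3))
im=snap('side','s3.png');im2=snap('top','top3.png')
a=cv2.resize(im[100:240,150:330],None,fx=4,fy=4,interpolation=cv2.INTER_CUBIC)[:,:,::-1]
a=cv2.convertScaleAbs(a,alpha=1.4)
cv2.imwrite('pics/z4.png',a)
E
```

```text
16.2 [ 0.36548446 -0.2749957   0.02604035] [ 0.429  0.758  0.237  2.189 -0.672  0.273  1.319]
```

View pics/z4.png

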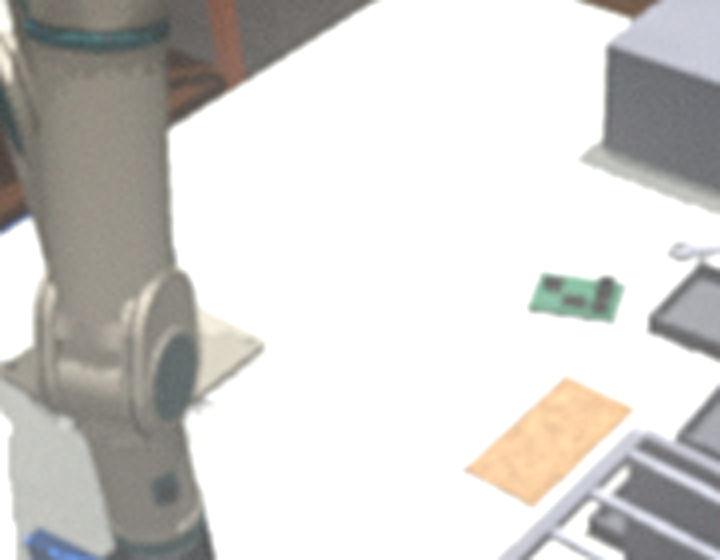

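The side view shows only the arm in front of the wedge; joint 6 was near its limit, so the hand stopped 17 mm high. I'll raise it and look.

step_arm:
  commands: [0,0,0,0,0,-20,0,0,0,0,0,0,-40,0,0,0,0,0,0,-50,0,0,0,0,0,0,-50,0,0,0,0,0,0,-50,0,0,0,0,20,20,-50,0,0,0,0,50,0,0,0,0,0,0,50,0,0,0,0,0,0,50,0,0,0,0,0,0,50,0,0,0]

```text
t: 17.3
ee_pos: [0.3692, -0.0575, 0.2813]
tcp_rot: [[-0.061, 0.998, -0.002], [0.998, 0.061, 0.01], [0.01, -0.002, -1.0]]
force: [1.4, 0.4, 0.0]
grip_width: 0.0853
grasp_force: 0.0
```

```bash
python3 - <<'E'
from h import *
im=snap('top','top4.png')
a=cv2.resize(im[140:300,270:450],None,fx=4,fy=3.75,interpolation=cv2.INTER_CUBIC);cv2.imwrite('pics/z5.png',cv2.convertScaleAbs(a[:,:,::-1],alpha=1.4))
s=readout.observe();print(s['t'],s['ee_pos'],s['tcp_rot'].round(3))
E
```

```text
17.35 [ 0.36809367 -0.04821852  0.28052333] [[-0.073  0.997 -0.006]
 [ 0.997  0.073  0.015]
 [ 0.016 -0.005 -1.   ]]
```

View pics/z5.png

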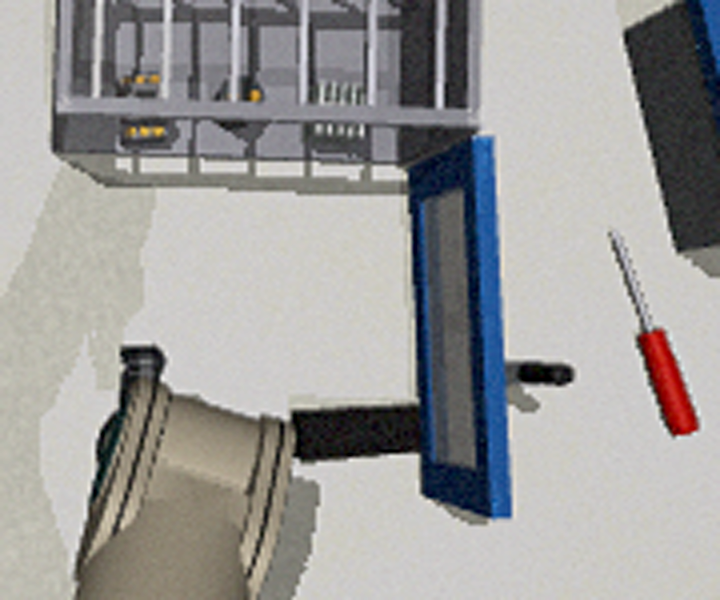

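The wedge now stands flat against the door's inner side and the door rests at about 1.63 rad. The row reads contactor (left), capacitor (middle), heat sink (right). Turning the hand for the tilted approach while measuring.

step_arm:
  commands: [0,0,0.15,0,0,0,0,0,0,0.15,0,0,0,0,0,0,0.15,0,0,0,0,0,0,0.15,0,0,0,0,0,0,0.15,0,0,0,0,0,0,0.15,0,0,0,0,0,0,0.15,0,0,0,0,0,0,0.15,0,0,0,0,0,0,0.15,0,0,0,0,0,0,0.15,0,0,0,0]

```text
t: 18.35
ee_pos: [0.3697, -0.0596, 0.2812]
tcp_rot: [[0.992, 0.126, -0.003], [0.126, -0.992, 0.01], [-0.002, -0.01, -1.0]]
force: [-0.6, -0.7, 0.2]
grip_width: 0.0852
grasp_force: 0.0
```

```bash
cat >> h.py <<'E'
from scipy.spatial.transform import Rotation as Ro
def tilt(a,yaw=-.025):
    f=np.array([np.cos(yaw),np.sin(yaw),0]);z=np.sin(a)*f-np.cos(a)*np.array([0,0,1.]);y=np.array([np.sin(yaw),-np.cos(yaw),0]);return np.c_[np.cross(y,z),y,z]
def togo(p,Rt=None):
    s=readout.observe();R=s['tcp_rot']
    print('rot',None if Rt is None else Ro.from_matrix(R.T@Rt).as_rotvec().round(3),'shift mm in goal axes',((R if Rt is None else Rt).T@(np.array(p)-s['ee_pos'])*1e3).round(1))
E
python3 - <<'E'
from h import *
s=readout.observe();print(s['ee_pos'],s['tcp_rot'].round(3),s['joint_pos'].round(2))
C=np.array([.625,-.16]);xv=np.array([1,-.025]);yv=np.array([.025,1])
im=cv2.imread('pics/top4.png')
for n,q,z in(('cont',(306.2,168),.092),('cap',(331,167.5),.1),('hs',(355,169.6),.091)):
    P=onz('top',*q,z);print(n,P.round(3),'cage',(P[:2]-C)@xv,(P[:2]-C)@yv)
togo([.55,-.085,.2],tilt(.8))
E
```

```text
[ 0.36967262 -0.05955452  0.2811904 ] [[ 0.992  0.126 -0.003]
 [ 0.126 -0.992  0.01 ]
 [-0.002 -0.01  -1.   ]] [-0.76  0.29  1.09  2.16 -0.35  0.88 -0.9 ]
cont [ 0.663 -0.079  0.092] cage 0.03617295373804676 0.08182759547446794
cap [ 0.664 -0.162  0.1  ] cage 0.03892940911676335 -0.0014155680058053842
hs [ 0.658 -0.245  0.091] cage 0.03546890899324272 -0.08429690363331001
rot [-0.07   0.801  0.139] shift mm in goal axes [ 67.8  20.9 186.3]
```

step_arm:
  commands: [0,0,0.07,42,12,10,0,0,0,0.07,42,12,10,0,0,0,0,42,12,10,0,0,0.133,0,0,0,0,0,0,0.133,0,0,0,0,0,0,0.133,0,0,0,0,0,0,0.133,0,0,0,0,0,0,0.133,0,0,0,0,0,0,0.133,0,0,0,0,0,0,0,0,0,0,0]

```text
schema error: expected a multiple of 7 numbers
```

```bash
python3 - <<'E'
from h import *
s=readout.observe();print(s['joint_pos'].round(2))
R=tilt(.8);z=R[:,2]
g=np.array([.667,-.081,.015+.055]); tcp=g+.019*z; print('tcp goal',tcp)
togo(tcp-.12*z,R); togo(tcp,R)
E
```

```text
[-0.76  0.29  1.09  2.16 -0.35  0.88 -0.9 ]
tcp goal [ 0.68062551 -0.08134071  0.05676257]
rot [-0.07   0.801  0.139] shift mm in goal axes [ 56.   14.  259.7]
rot [-0.07   0.801  0.139] shift mm in goal axes [ 56.   14.  379.7]
```

Extra zero in the rows; resending with exactly 70 numbers.

step_arm:
  commands: [0,0,0.07,42,12,10,0,0,0,0.07,42,12,10,0,0,0,0,42,12,10,0,0,0.133,0,0,0,0,0,0,0.133,0,0,0,0,0,0,0.133,0,0,0,0,0,0,0.133,0,0,0,0,0,0,0.133,0,0,0,0,0,0,0.133,0,0,0,0,0,0,0,0,0,0,0]

```text
schema error: expected a multiple of 7 numbers
```

```bash
python3 - <<'E'
from h import *
s=readout.observe();print(s['t'],s['joint_pos'].round(2),s['tcp_rot'].round(3),s['ee_pos'])
R=tilt(.8);z=R[:,2]
g=np.array([.667,-.081,.015+.055]); tcp=g+.019*z; print('tcp goal',tcp)
togo(tcp-.12*z,R); togo(tcp,R)
E
```

```text
18.35 [-0.76  0.29  1.09  2.16 -0.35  0.88 -0.9 ] [[ 0.992  0.126 -0.003]
 [ 0.126 -0.992  0.01 ]
 [-0.002 -0.01  -1.   ]] [ 0.36967262 -0.05955452  0.2811904 ]
tcp goal [ 0.68062551 -0.08134071  0.05676257]
rot [-0.07   0.801  0.139] shift mm in goal axes [ 56.   14.  259.7]
rot [-0.07   0.801  0.139] shift mm in goal axes [ 56.   14.  379.7]
```

step_arm:
  commands: [0,0,0.07,42,12,10,0,0,0,0.07,42,12,10,0,0,0,0,42,12,10,0,0,0.133,0,0,0,0,0,0,0.133,0,0,0,0,0,0,0.133,0,0,0,0,0,0,0.133,0,0,0,0,0,0,0.133,0,0,0,0,0,0,0.133,0,0,0,0,0,0,0,0,0,0,0,0]

```text
t: 19.35
ee_pos: [0.5052, -0.1013, 0.3115]
tcp_rot: [[0.818, -0.002, 0.575], [-0.024, -0.999, 0.031], [0.575, -0.039, -0.817]]
force: [0.1, -1.2, 0.5]
grip_width: 0.0857
grasp_force: 0.0
```

```bash
python3 - <<'E'
from h import *
s=readout.observe();print(s['t'],s['joint_pos'].round(2),s['tcp_rot'].round(3),s['ee_pos'])
R=tilt(.8);z=R[:,2]
g=np.array([.667,-.081,.015+.055]); tcp=g+.019*z; print('tcp goal',tcp)
togo(tcp-.12*z,R); togo(tcp,R)
E
```

```text
19.35 [ 0.14  0.14  0.14  2.31 -1.1   0.23 -0.28] [[ 0.818 -0.002  0.575]
 [-0.024 -0.999  0.031]
 [ 0.575 -0.039 -0.817]] [ 0.50524177 -0.10126479  0.31146022]
tcp goal [ 0.68062551 -0.08134071  0.05676257]
rot [-0.045  0.187 -0.008] shift mm in goal axes [-60.9 -24.3 182.9]
rot [-0.045  0.187 -0.008] shift mm in goal axes [-60.9 -24.3 302.9]
```

```bash
cat > fk.py <<'E'
import numpy as np
from scipy.spatial.transform import Rotation as Ro
from scipy.optimize import least_squares
D=[([-1.269,.629,.038,1.518,-.027,.996,-.02],(.233,.606,.230)),([.51,.63,.34,1.66,-.25,.9,1.29],(.444,-.4278,.2035)),
([.429,.758,.237,2.189,-.672,.273,1.319],(.3655,-.275,.026)),([-.76,.29,1.09,2.16,-.35,.88,-.9],(.3697,-.0596,.2812)),([.14,.14,.14,2.31,-1.1,.23,-.28],(.5052,-.1013,.3115))]
def fk(q,p,s=(-1,-1,1)):
    z=lambda a:Ro.from_euler('z',a); y=lambda a:Ro.from_euler('y',a)
    R=z(s[0]*q[0])*y(q[1]); e=np.array([0,0,p[0]])+R.apply([0,0,p[1]])
    R=R*z(s[1]*q[2])*y(q[3]); e=e+R.apply([0,0,p[2]])
    R=R*z(s[2]*q[4])*y(q[5]); e=e+R.apply([0,0,p[3]])
    return e,R*z(-q[6])
E
python3 - <<'E'
from fk import *
import itertools
for s in itertools.product((-1,1),repeat=3):
    r=least_squares(lambda p:np.concatenate([fk(q,p,s)[0]-e for q,e in D]),[.35,.45,.45,.28])
    print(s,r.x.round(4),np.abs(r.fun).max().round(4))
E
```

```text
(-1, -1, -1) [0.3558 0.5285 0.4118 0.3183] 0.0249
(-1, -1, 1) [0.1281 0.5809 0.397  0.148 ] 0.1145
(-1, 1, -1) [-0.5197  0.9034  0.0288  0.0272] 0.3472
(-1, 1, 1) [ 0.0051  0.9424 -0.0721  0.6792] 0.2007
(1, -1, -1) [ 0.855   0.0904 -0.0319  0.7728] 0.6302
(1, -1, 1) [ 0.3444  0.3818 -0.2121  0.6733] 0.6559
(1, 1, -1) [-0.0419  0.0299  0.0628 -0.2984] 0.677
(1, 1, 1) [ 0.7957  0.2662 -0.2454  1.0249] 0.5612
```

```bash
cat >> fk.py <<'E'
def fk(q,p):
    z=lambda a:Ro.from_euler('z',a); y=lambda a:Ro.from_euler('y',a)
    R=z(-q[0])*y(q[1]); e=np.array([0,0,p[0]])+R.apply([p[4],p[6],p[1]])
    R=R*z(-q[2])*y(q[3]); e=e+R.apply([p[5],p[7],p[2]])
    R=R*z(-q[4])*y(q[5]); e=e+R.apply([p[8],p[9],p[3]])
    return e,R*z(-q[6])
def fit(): return least_squares(lambda p:np.concatenate([np.concatenate([fk(q,p)[0]-e for q,e in D]),.01*p[4:]]),[.35,.45,.45,.28]+[0]*6)
E
python3 - <<'E'
from fk import *
r=fit();print(r.x.round(4),np.abs(r.fun[:15]).max())
from h import readout
s=readout.observe();print(fk(s['joint_pos'],r.x)[0],s['ee_pos']);print(fk(s['joint_pos'],r.x)[1].as_matrix().round(3),s['tcp_rot'].round(3))
E
```

```text
[ 0.3339  0.5683  0.3923  0.3472 -0.004   0.0069 -0.0134 -0.0241  0.006
  0.0093] 0.0018614263262246578
[ 0.50580778 -0.10273037  0.31375241] [ 0.50524177 -0.10126479  0.31146022]
[[ 0.002  0.818  0.575]
 [ 0.999 -0.024  0.031]
 [ 0.039  0.575 -0.817]] [[ 0.818 -0.002  0.575]
 [-0.024 -0.999  0.031]
 [ 0.575 -0.039 -0.817]]
```

```bash
cat >> fk.py <<'E'
P=fit().x
lo=np.array([-3.06,-.37,-1.25,.18,-1.1,.23,-2.94]);hi=np.array([3.06,2.12,1.32,2.47,4.24,1.98,2.94])
def pose(q):
    e,R=fk(q,P);return e,(R*Ro.from_euler('z',np.pi/2))
def ik(e,R,q0):
    R=Ro.from_matrix(R)
    f=lambda q:np.concatenate([3*(pose(q)[0]-e),(R.inv()*pose(q)[1]).as_rotvec(),.002*(q-q0)])
    r=least_squares(f,np.clip(q0,lo+.01,hi-.01),bounds=(lo,hi));return r.x,np.abs(r.fun[:6]).max()
E
python3 - <<'E'
from fk import *
from h import tilt,readout
B=np.diag([-1,-1,1])
def go(n,g,a,yaw,flip):
    R=tilt(a,yaw)@B if flip else tilt(a,yaw); g=np.array(g); t=g+.019*R[:,2]
    q0=np.array([-np.arctan2(g[1],g[0]),.8,0,2.1,3.1 if flip else 0,.5,-1.4+0*flip]);q,e=ik(t,R,q0);print(n,a,flip,q.round(2),round(e,4))
for a in(.6,.8,1.0):
  go('cont',(.667,-.081,.07),a,-.025,1);go('hs',(.663,-.241,.07),a,-.025,1)
go('hs out',(.55,-.241,.1),.8,-.025,1)
go('tcap',(.612,.276,.07),.8,.4,1);go('ths',(.616,.126,.07),.8,.2,1);go('tcon',(.494,.419,.07),.8,.7,1)
for a in(.3,.4):go('cont',(.667,-.081,.07),a,-.025,0)
E
```

```text
cont 0.6 1 [ 0.11  0.82 -0.07  2.13  3.08  0.4  -1.46] 0.0
hs 0.6 1 [ 0.53  0.85 -0.23  2.01  3.32  0.27 -1.36] 0.0
cont 0.8 1 [ 0.13  0.91 -0.1   2.25  3.11  0.81 -1.46] 0.0
hs 0.8 1 [ 0.54  0.91 -0.19  2.13  3.43  0.64 -1.41] 0.0
cont 1.0 1 [ 0.15  1.04 -0.12  2.33  3.14  1.22 -1.45] 0.0
hs 1.0 1 [ 0.56  1.02 -0.17  2.2   3.48  1.01 -1.38] 0.0
hs out 0.8 1 [ 0.65  0.84 -0.18  2.38  3.5   0.8  -1.36] 0.0
tcap 0.8 1 [-0.5   0.91 -0.06  2.25  2.96  0.82 -1.51] 0.0
ths 0.8 1 [-0.27  0.92 -0.08  2.36  2.98  0.94 -1.51] 0.0
tcon 0.8 1 [-0.77  0.91 -0.08  2.31  2.98  0.89 -1.5 ] 0.0
cont 0.3 0 [ 0.2   0.8  -0.18  1.85  0.49  0.23 -1.97] 0.0001
cont 0.4 0 [ 0.3   0.81 -0.36  1.93  1.46  0.23 -2.9 ] 0.0001
```

```bash
cat > ptw.py <<'E'
from fk import *
def rel(e0,R0,e1,R1): return (R0.inv()*R1).as_rotvec().round(3),((R0.inv()).apply(e1-e0)*1e3).round(1)
E
python3 - <<'E'
from ptw import *
from h import readout
s=readout.observe();qA=np.array([.1,.2,0,2.3,0,.4,-1.4]);a=pose(qA)
print('A',a[0],rel(s['ee_pos'],Ro.from_matrix(s['tcp_rot']),*a))
for d in(.12,):
  for k in(0,10,20):
    q=qA.copy();q[4]=k*d;q2=q.copy();q2[4]+=d;print(pose(q)[0].round(3),rel(*pose(q),*pose(q2)))
q=qA.copy();q[4]=3.12;e=pose(q);print(e[0],e[1].as_matrix().round(2))
E
```

```text
A [ 0.41051604 -0.06959844  0.23481083] (array([-0.045, -0.375, -0.095]), array([-122.3,  -28.5,    9.1]))
[ 0.411 -0.07   0.235] (array([-0.046, -0.008, -0.111]), array([-3. , 16.7,  0. ]))
[ 0.461 -0.213  0.283] (array([-0.046, -0.008, -0.111]), array([-3. , 16.7,  0. ]))
[ 0.589 -0.199  0.377] (array([-0.046, -0.008, -0.111]), array([-3. , 16.7,  0. ]))
[ 0.63259716 -0.11357379  0.40316116] [[-0.51  0.03  0.86]
 [-0.1   0.99 -0.09]
 [-0.85 -0.13 -0.5 ]]
```

step_arm:
  commands: [0,0,0,-41,-9.5,3,0,0,0,0,-41,-9.5,3,0,0,0,0,-41,-9.5,3,0,-0.015,-0.125,-0.03,0,0,0,0,-0.015,-0.125,-0.03,0,0,0,0,-0.015,-0.125,-0.03,0,0,0,0,-0.046,-0.008,-0.111,-3,16.7,0,0,-0.046,-0.008,-0.111,-3,16.7,0,0,-0.046,-0.008,-0.111,-3,16.7,0,0,-0.046,-0.008,-0.111,-3,16.7,0,0]

```text
t: 20.35
ee_pos: [0.4222, -0.1301, 0.2845]
tcp_rot: [[0.829, 0.405, 0.386], [0.474, -0.875, -0.101], [0.297, 0.266, -0.917]]
force: [0.5, -1.1, 0.4]
grip_width: 0.0854
grasp_force: 0.0
```

```bash
python3 - <<'E'
from ptw import *
from h import readout
s=readout.observe();print(s['joint_pos'].round(2),s['ee_pos'],pose(s['joint_pos'])[0])
E
```

```text
[ 0.07  0.09  0.17  2.34 -0.02  0.31 -0.84] [ 0.42219592 -0.13006145  0.28454685] [ 0.41441445 -0.12896789  0.27987371]
```

```bash
python3 - <<'E'
from ptw import *
from h import readout
q=np.array(readout.observe()['joint_pos']);q2=q.copy();q2[5]=.4;q2[6]-=0
print('j6',rel(*pose(q),*pose(q2)))
q3=q2.copy();q3[4]+=.14;print(rel(*pose(q2),*pose(q3)))
E
```

```text
j6 (array([ 0.062, -0.069,  0.   ]), array([-23.8, -21.5,  -2. ]))
(array([-0.04 , -0.037, -0.129]), array([-13.2,  14.7,  -0. ]))
```

step_arm:
  commands: [0.062,-0.069,0,-23.8,-21.5,-2,0,-0.04,-0.037,-0.129,-13.2,14.7,0,0,-0.04,-0.037,-0.129,-13.2,14.7,0,0,-0.04,-0.037,-0.129,-13.2,14.7,0,0,-0.04,-0.037,-0.129,-13.2,14.7,0,0,-0.04,-0.037,-0.129,-13.2,14.7,0,0,-0.04,-0.037,-0.129,-13.2,14.7,0,0,-0.04,-0.037,-0.129,-13.2,14.7,0,0,-0.04,-0.037,-0.129,-13.2,14.7,0,0,-0.04,-0.037,-0.129,-13.2,14.7,0,0]

```text
t: 21.35
ee_pos: [0.4219, -0.2758, 0.3317]
tcp_rot: [[0.088, 0.913, 0.399], [0.861, 0.132, -0.492], [-0.501, 0.387, -0.774]]
force: [0.2, -0.9, 0.0]
grip_width: 0.0855
grasp_force: 0.0
```

```bash
cat > tw.py <<'E'
from ptw import *
from h import readout
s=readout.observe();q=np.array(s['joint_pos']);print(s['t'],q.round(2),s['ee_pos'].round(3),s['tcp_rot'].round(2).tolist())
q3=q.copy();q3[4]+=.14;print(rel(*pose(q),*pose(q3)))
E
python3 tw.py
```

```text
21.35 [-0.04  0.09  0.33  2.35  1.25  0.36 -0.83] [ 0.422 -0.276  0.332] [[0.09, 0.91, 0.4], [0.86, 0.13, -0.49], [-0.5, 0.39, -0.77]]
(array([-0.036, -0.033, -0.131]), array([-12.2,  13.1,   0. ]))
```

Works as planned; continuing the wrist roll.

step_arm:
  commands: [-0.036,-0.033,-0.131,-12.2,13.1,0,0,-0.036,-0.033,-0.131,-12.2,13.1,0,0,-0.036,-0.033,-0.131,-12.2,13.1,0,0,-0.036,-0.033,-0.131,-12.2,13.1,0,0,-0.036,-0.033,-0.131,-12.2,13.1,0,0,-0.036,-0.033,-0.131,-12.2,13.1,0,0,-0.036,-0.033,-0.131,-12.2,13.1,0,0,-0.036,-0.033,-0.131,-12.2,13.1,0,0,-0.036,-0.033,-0.131,-12.2,13.1,0,0,-0.036,-0.033,-0.131,-12.2,13.1,0,0]

```text
t: 22.35
ee_pos: [0.552, -0.2589, 0.432]
tcp_rot: [[-0.604, 0.256, 0.755], [-0.133, 0.902, -0.412], [-0.786, -0.349, -0.51]]
force: [0.3, -0.5, 0.3]
grip_width: 0.0854
grasp_force: 0.0
```

```bash
cat >> h.py <<'E'
B=np.diag([-1,-1,1])
def plan(g,a=.75,yaw=-.025,back=0):
    "goal for grasp point g, flipped tilt; prints turn then shift in goal axes"
    R=tilt(a,yaw)@B; togo(np.array(g)+(.019-back)*R[:,2],R)
E
python3 tw.py; python3 -c "
from h import *
plan((.667,-.081,.07),back=.12);plan((.667,-.081,.07))"
```

```text
22.35 [ 0.07  0.09  0.24  2.32  2.65  0.32 -0.8 ] [ 0.552 -0.259  0.432] [[-0.6, 0.26, 0.76], [-0.13, 0.9, -0.41], [-0.79, -0.35, -0.51]]
(array([-0.032, -0.031, -0.133]), array([-11.5,  11.6,   0.1]))
rot [-0.419  0.196  0.112] shift mm in goal axes [165.9 180.7 239.3]
rot [-0.419  0.196  0.112] shift mm in goal axes [165.9 180.7 359.3]
```

step_arm:
  commands: [-0.105,0.049,0.028,0,0,0,0.25,-0.105,0.049,0.028,0,0,0,0.25,-0.105,0.049,0.028,0,0,0,0.25,-0.105,0.049,0.028,0,0,0,0.25,0,0,0,28,30,26,0.25,0,0,0,28,30,26,0.25,0,0,0,28,30,26,0.25,0,0,0,28,30,26,0.25,0,0,0,27,30,26,0.25,0,0,0,27,31,26,0.25]

```text
t: 23.35
ee_pos: [0.59, -0.1838, 0.1324]
tcp_rot: [[-0.681, 0.219, 0.699], [-0.099, 0.918, -0.385], [-0.725, -0.331, -0.603]]
force: [1.0, 0.4, -1.2]
grip_width: 0.0644
grasp_force: 0.0
```

```bash
python3 tw.py; python3 - <<'E'
from h import *
plan((.667,-.081,.07),back=.12);plan((.667,-.081,.07))
im=snap('top','top5.png');im2=snap('side','s5.png')
a=cv2.resize(im[130:290,270:430],None,fx=2.5,fy=2.5,interpolation=cv2.INTER_CUBIC)[:,:,::-1]
b=cv2.resize(im2[190:350,225:385],None,fx=2.5,fy=2.5,interpolation=cv2.INTER_CUBIC)[:,:,::-1]
cv2.imwrite('pics/z6.png',cv2.convertScaleAbs(np.hstack([a,b]),alpha=1.4))
E
```

```text
23.35 [ 0.63  0.99 -0.89  2.47  2.4   1.41 -0.56] [ 0.59  -0.184  0.132] [[-0.68, 0.22, 0.7], [-0.1, 0.92, -0.38], [-0.73, -0.33, -0.6]]
(array([-0.074, -0.117, -0.022]), array([-40.5,  25.9,  -2. ]))
rot [-0.382  0.09   0.102] shift mm in goal axes [-11.9 104.7  -4.7]
rot [-0.382  0.09   0.102] shift mm in goal axes [-11.9 104.7 115.3]
```

View pics/z6.png

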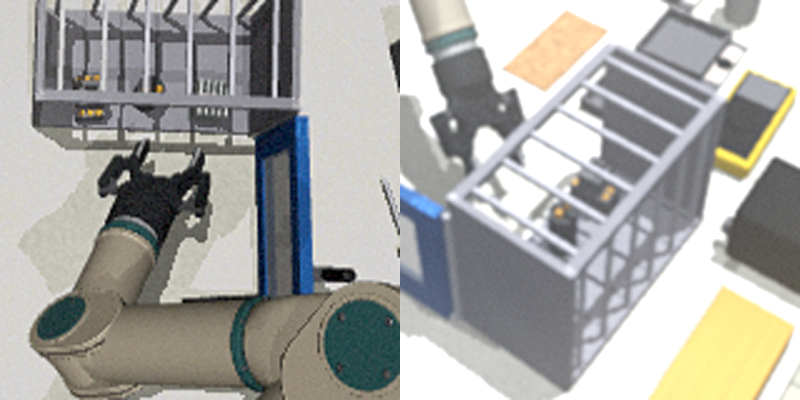

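The pair shows the gripper in front of the middle of the cage, turned askew, with the elbow swung out; joint 4 hit its limit. I'll go up and re-orient.

```bash
python3 - <<'E'
from h import *
from fk import ik,pose
R=tilt(.75)@B
s=readout.observe();print('shift now axes',(s['tcp_rot'].T@(np.array([.57,-.12,.30])-s['ee_pos'])*1e3).round(1))
for p in([.57,-.12,.3],[.60,-.08,.2],[.6,-.08,.16],[.58,-.08,.2]):
    q,e=ik(np.array(p),R,np.array([.13,.7,-.1,2.2,3.1,.8,-1.46]));print(p,q.round(2),round(e,3))
E
```

```text
shift now axes [-127.6   -8.5 -149.2]
[0.57, -0.12, 0.3] [ 0.19  0.26  0.03  2.33  3.77  0.23 -2.05] 0.0
[0.6, -0.08, 0.2] [ 0.15  0.51 -0.11  2.38  3.11  0.49 -1.48] 0.0
[0.6, -0.08, 0.16] [ 0.15  0.61 -0.11  2.41  3.11  0.62 -1.48] 0.0
[0.58, -0.08, 0.2] [ 0.16  0.5  -0.11  2.43  3.12  0.53 -1.49] 0.0
```

step_arm:
  commands: [0,0,0,-32.5,6.7,-30,0.25,0,0,0,-32.5,6.7,-30,0.25,0,0,0,-32.5,6.7,-30,0.25,0,0,0,-32.5,6.7,-30,0.25,-0.095,0.022,0.025,0,0,0,0.25,-0.095,0.022,0.025,0,0,0,0.25,-0.095,0.022,0.025,0,0,0,0.25,-0.095,0.022,0.025,0,0,0,0.25,0,0,0,0,0,0,0.25,0,0,0,0,0,0,0.25]

```text
t: 24.45
ee_pos: [0.5994, -0.1022, 0.2948]
tcp_rot: [[-0.728, 0.026, 0.685], [0.013, 1.0, -0.024], [-0.685, -0.009, -0.728]]
force: [-0.9, 0.6, 0.1]
grip_width: 0.064
grasp_force: 0.0
```

```bash
python3 tw.py; python3 - <<'E'
from h import *
R=tilt(.75)@B
togo([.602,-.08,.17],R)
plan((.667,-.081,.07))
E
```

```text
24.45 [ 1.01  0.51 -1.16  2.25  1.93  0.45 -0.14] [ 0.599 -0.102  0.295] [[-0.73, 0.03, 0.68], [0.01, 1.0, -0.02], [-0.69, -0.01, -0.73]]
(array([-0.009, -0.061, -0.126]), array([-21.8,   3.3,  -0.1]))
rot [-0.007  0.005  0.005] shift mm in goal axes [83.5 22.3 92.7]
rot [-0.007  0.005  0.005] shift mm in goal axes [104.1  22.9 229.2]
```

```bash
cat >> fk.py <<'E'
def chase(q,wps,n=12):
    "follow TCP waypoints (pos,R) by small min-motion steps; report joints and error"
    from scipy.spatial.transform import Slerp
    for p,R in wps:
        e0,R0=pose(q);sl=Slerp([0,1],Ro.concatenate([R0,Ro.from_matrix(R)]))
        for t in np.linspace(0,1,n+1)[1:]:
            q,er=ik(e0+(np.array(p)-e0)*t,sl(t).as_matrix(),q)
        print(np.round(p,3),q.round(2),round(er,4))
    return q
E
python3 - <<'E'
from h import *
from fk import *
q=np.array(readout.observe()['joint_pos'])
R=tilt(.75)@B;z=R[:,2]
for g in((.667,-.081,.07),(.663,-.241,.07)):
    t=np.array(g)+.019*z
    pre=t.copy()-.1*z
    chase(q,[(pre+[0,0,.06],R),(pre,R),(t,R),(t+[0,0,.012],R),(pre,R),(pre+[0,0,.1],R)])
R2=tilt(.75,.3)@B
print('alt: yaw turns to reduce swivel')
for dy in(-.8,.8):
  chase(q,[([.6,-.1,.3],tilt(.75,dy)@B),([.6,-.1,.3],tilt(.75)@B)])
E
```

```text
[ 0.612 -0.08   0.189] [ 0.83  0.8  -1.16  2.32  2.18  0.8  -0.36] 0.0
[ 0.612 -0.08   0.129] [ 0.79  0.96 -1.13  2.35  2.32  0.95 -0.42] 0.0
[ 0.68  -0.081  0.056] [ 0.72  1.13 -1.04  2.19  2.42  0.95 -0.36] 0.0
[ 0.68  -0.081  0.068] [ 0.73  1.11 -1.04  2.19  2.4   0.93 -0.36] 0.0
[ 0.612 -0.08   0.129] [ 0.79  0.96 -1.13  2.35  2.32  0.95 -0.42] 0.0
[ 0.612 -0.08   0.229] [ 0.87  0.69 -1.17  2.28  2.07  0.68 -0.29] 0.0
[ 0.608 -0.24   0.189] [ 1.16  0.8  -1.08  2.18  2.21  0.45 -0.06] 0.0
[ 0.608 -0.24   0.129] [ 1.15  0.97 -1.09  2.21  2.35  0.6  -0.1 ] 0.0
[ 0.676 -0.241  0.056] [ 1.04  1.14 -1.03  2.06  2.42  0.65 -0.07] 0.0
[ 0.676 -0.241  0.068] [ 1.04  1.11 -1.03  2.06  2.39  0.63 -0.06] 0.0
[ 0.608 -0.24   0.129] [ 1.15  0.97 -1.09  2.21  2.35  0.6  -0.1 ] 0.0
[ 0.608 -0.24   0.229] [ 1.15  0.68 -1.02  2.15  2.11  0.32 -0.02] 0.0
alt: yaw turns to reduce swivel
[ 0.6 -0.1  0.3] [ 0.47  0.55 -1.03  2.06  1.44  1.17 -0.59] 0.0
[ 0.6 -0.1  0.3] [ 0.99  0.48 -1.17  2.21  1.8   0.43 -0.04] 0.0
[ 0.6 -0.1  0.3] [ 1.25  0.78 -1.25  1.89  0.17  0.52  2.52] 0.0
[ 0.6 -0.1  0.3] [ 1.04  0.52 -1.25  2.21  1.77  0.49  0.  ] 0.0
```

step_arm:
  commands: [0,0,0,28,7.5,31,0.25,0,0,0,28,7.5,31,0.25,0,0,0,28,7.5,31,0.25,0,0,0,10,0,18,0.25,0,0,0,10,0,18,0.25,0,0,0,0,0,20,0.25,0,0,0,0,0,20,0.25,0,0,0,0,0,20,0.25,0,0,0,0,0,0,0.25,0,0,0,0,0,0,0.25]

```text
t: 25.45
ee_pos: [0.6533, -0.0782, 0.0846]
tcp_rot: [[-0.729, 0.021, 0.684], [0.014, 1.0, -0.016], [-0.684, -0.002, -0.729]]
force: [-0.5, -0.0, 0.5]
grip_width: 0.0641
grasp_force: 0.0
```

```bash
python3 tw.py; python3 - <<'E'
from h import *
plan((.667,-.081,.07))
im=snap('top','top6.png');im2=snap('side','s6.png')
a=cv2.resize(im[130:230,270:400],None,fx=3,fy=3,interpolation=cv2.INTER_CUBIC)[:,:,::-1]
b=cv2.resize(im2[210:310,240:370],None,fx=3,fy=3,interpolation=cv2.INTER_CUBIC)[:,:,::-1]
cv2.imwrite('pics/z7.png',cv2.convertScaleAbs(np.hstack([a,b]),alpha=1.4))
E
```

```text
25.45 [ 0.76  1.08 -1.04  2.28  2.44  0.96 -0.41] [ 0.653 -0.078  0.085] [[-0.73, 0.02, 0.68], [0.01, 1.0, -0.02], [-0.68, -0.0, -0.73]]
(array([-0.046, -0.105, -0.08 ]), array([-36.5,  17. ,  -1.3]))
rot [0.001 0.003 0.004] shift mm in goal axes [-0.1 -2.4 39.1]
```

View pics/z7.png

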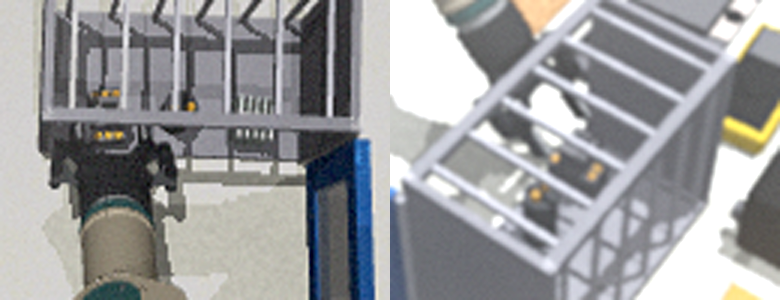

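The hand is centred on the contactor (terminals at (112,133) of the crop, fingers either side). Advance and grip.

step_arm:
  commands: [0,0,0,0,-0.8,13,0.25,0,0,0,0,-0.8,13,0.25,0,0,0,0,-0.8,11,0.25,0,0,0,0,0,0,0.25,0,0,0,0,0,0,0.6,0,0,0,0,0,0,1,0,0,0,0,0,0,1,0,0,0,0,0,0,1,0,0,0,0,0,0,1,0,0,0,0,0,0,1]
  grip_force: 50

```text
t: 26.55
ee_pos: [0.6787, -0.0822, 0.0573]
tcp_rot: [[-0.729, 0.022, 0.684], [0.016, 1.0, -0.015], [-0.684, -0.0, -0.729]]
force: [-1.5, 4.3, 4.4]
grip_width: 0.0392
grasp_force: 55.3
```

```bash
python3 - <<'E'
from h import *
from fk import *
T={n:onz('top',*q,.025) for n,q in dict(con=(163.3,221.3),cap=(205,186.5),hs=(246.5,188.3)).items()};print({k:v.round(3) for k,v in T.items()})
q=np.array(readout.observe()['joint_pos']);e=pose(q)[0];print(e)
R=tilt(.75)@B
for yaw in(0,.35,.7):
    Rt=tilt(.75,yaw)@B;g=np.array([*T['con'][:2],.06])+.019*Rt[:,2]
    chase(q,[(e+[0,0,.012],R),(e+[-.09,0,.03],R),(e+[-.08,.02,.13],R),([.57,.2,.2],tilt(.75,yaw/2)@B),(g+[0,0,.12],Rt),(g,Rt)])
E
```

```text
{'con': array([0.483, 0.421, 0.025]), 'cap': array([0.607, 0.275, 0.025]), 'hs': array([0.601, 0.128, 0.025])}
[ 0.66997451 -0.09316639  0.0471303 ]
[ 0.67  -0.093  0.059] [ 0.74  1.11 -1.02  2.21  2.44  0.93 -0.38] 0.0
[ 0.58  -0.093  0.077] [ 0.79  1.09 -1.07  2.44  2.49  1.08 -0.49] 0.0
[ 0.59  -0.073  0.177] [ 0.81  0.81 -1.16  2.38  2.24  0.86 -0.44] 0.0
[0.57 0.2  0.2 ] [ 0.12  0.81 -1.2   2.28  1.87  1.22 -0.67] 0.0
[0.495 0.421 0.166] [-0.41  0.96 -1.14  2.03  1.73  1.48 -0.81] 0.0
[0.495 0.421 0.046] [-0.47  1.17 -1.02  2.05  1.92  1.51 -0.98] 0.0
[ 0.67  -0.093  0.059] [ 0.74  1.11 -1.02  2.21  2.44  0.93 -0.38] 0.0
[ 0.58  -0.093  0.077] [ 0.79  1.09 -1.07  2.44  2.49  1.08 -0.49] 0.0
[ 0.59  -0.073  0.177] [ 0.81  0.81 -1.16  2.38  2.24  0.86 -0.44] 0.0
[0.57 0.2  0.2 ] [ 0.23  0.8  -1.22  2.33  1.98  1.09 -0.55] 0.0
[0.495 0.425 0.166] [-0.26  0.94 -1.19  2.18  1.93  1.28 -0.62] 0.0
[0.495 0.425 0.046] [-0.34  1.18 -1.05  2.2   2.18  1.39 -0.77] 0.0
[ 0.67  -0.093  0.059] [ 0.74  1.11 -1.02  2.21  2.44  0.93 -0.38] 0.0
[ 0.58  -0.093  0.077] [ 0.79  1.09 -1.07  2.44  2.49  1.08 -0.49] 0.0
[ 0.59  -0.073  0.177] [ 0.81  0.81 -1.16  2.38  2.24  0.86 -0.44] 0.0
[0.57 0.2  0.2 ] [ 0.34  0.79 -1.23  2.34  2.09  0.92 -0.41] 0.0
[0.492 0.429 0.166] [-0.08  0.93 -1.21  2.24  2.12  1.   -0.35] 0.0
[0.492 0.429 0.046] [-0.14  1.2  -1.1   2.27  2.39  1.18 -0.46] 0.0
```

step_arm:
  commands: [0,0,0,-8.2,0,-8.7,1,0,0,0,0,0,0,1,0,0,0,16,-0.6,-24,1,0,0,0,16,-0.6,-24,1,0,0,0,16,-0.6,-24,1,0,0,0,0,0,0,1,0,0,0,-25,0,-22,1,0,0,0,-25,0,-22,1,0,0,0,-25,0,-22,1,0,0,0,0,0,0,1]

```text
t: 27.55
ee_pos: [0.6074, -0.0844, 0.1935]
tcp_rot: [[-0.723, 0.027, 0.69], [0.016, 1.0, -0.022], [-0.69, -0.005, -0.723]]
force: [0.8, -0.1, -2.9]
grip_width: 0.0395
grasp_force: 54.5
```

step_arm:
  commands: [0,0,0,7.7,45.3,-7.2,1,0,0,0,7.7,45.3,-7.2,1,0,0,0,7.7,45.3,-7.2,1,0,0,0,7.7,45.3,-7.2,1,0,0,0,7.7,45.3,-7.2,1,0,0,0,7.7,45.3,-7.2,1,0,0,0,7.7,45.3,-7.2,1,0,0,0,7.7,45.3,-7.2,1,0,0,0,7.7,45.3,-7.2,1,0,0,0,7.7,45.3,-7.2,1]

```text
t: 28.55
ee_pos: [0.5093, 0.3732, 0.1858]
tcp_rot: [[-0.731, 0.026, 0.682], [0.016, 1.0, -0.02], [-0.683, -0.004, -0.731]]
force: [1.7, 0.2, -3.1]
grip_width: 0.0395
grasp_force: 54.6
```

```bash
python3 tw.py; python3 - <<'E'
from h import *
R=readout.observe()['tcp_rot'];d=np.array([.483,.421,0]);d[2]=.057-.010+.003
print(d); togo(d+[.0143,0,.0])
E
```

```text
28.55 [-0.32  0.9  -1.14  2.12  1.72  1.43 -0.83] [0.509 0.373 0.186] [[-0.73, 0.03, 0.68], [0.02, 1.0, -0.02], [-0.68, -0.0, -0.73]]
(array([-0.102, -0.094, -0.02 ]), array([-32.3,  35.7,  -2.1]))
[0.483 0.421 0.05 ]
rot None shift mm in goal axes [102.3  47.9  90.1]
```

step_arm:
  commands: [0,0,0,8.5,47.6,-8,1,0,0,0,0,0,0,1,0,0,0,28,0,30,1,0,0,0,28,0,30,1,0,0,0,28,0,30,1,0,0,0,9.6,0,10.1,1,0,0,0,0,0,0,1,0,0,0,0,0,0,0.25,0,0,0,0,0,0,0.25,0,0,0,0,0,0,0.25]

```text
t: 29.55
ee_pos: [0.5003, 0.4201, 0.0514]
tcp_rot: [[-0.728, 0.025, 0.685], [0.018, 1.0, -0.017], [-0.685, 0.0, -0.729]]
force: [-0.5, 0.3, 0.3]
grip_width: 0.0637
grasp_force: 0.0
```

step_arm:
  commands: [0,0,0,0,0,-25,0.25,0,0,0,0,0,-40,0.25,0,0,0,0,0,-40,0.25,0,0,0,-14.2,-44.5,5.8,0.25,0,0,0,-14.2,-44.5,5.8,0.25,0,0,0,-14.2,-44.5,5.8,0.25,0,0,0,-14.2,-44.5,5.8,0.25,0,0,0,-14.2,-44.5,5.8,0.25,0,0,0,-14.2,-44.5,5.8,0.25,0,0,0,-14.2,-44.5,5.8,0.25]

```text
t: 30.55
ee_pos: [0.5425, 0.1194, 0.1726]
tcp_rot: [[-0.741, 0.034, 0.67], [0.019, 0.999, -0.031], [-0.671, -0.01, -0.741]]
force: [0.7, 0.3, -1.0]
grip_width: 0.0643
grasp_force: 0.0
```

```bash
python3 tw.py; python3 - <<'E'
from h import *
im=snap('side','s7.png');im2=snap('top','top7.png')
a=cv2.resize(im2[100:280,140:400],None,fx=3,fy=3)[:,:,::-1];cv2.imwrite('pics/z8.png',cv2.convertScaleAbs(a,alpha=1.4))
plan((.665,-.161,.07),back=.1)
E
```

```text
30.55 [ 0.28  0.88 -1.25  2.46  1.98  1.3  -0.76] [0.543 0.119 0.173] [[-0.74, 0.03, 0.67], [0.02, 1.0, -0.03], [-0.67, -0.01, -0.74]]
(array([-0.093, -0.098, -0.037]), array([-33.7,  32.8,  -1.9]))
rot [-0.03  -0.013 -0.009] shift mm in goal axes [ -23.8 -267.2   81.6]
```

View pics/z8.png

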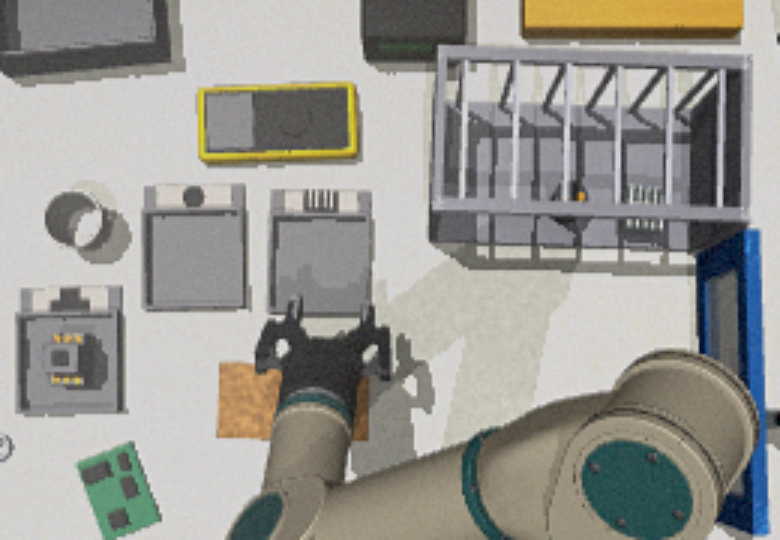

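The contactor stands in its tray (65,360); the capacitor and heat sink remain. On to the capacitor.

step_arm:
  commands: [-0.015,-0.007,-0.005,-6,-44.5,8,0.25,-0.015,-0.006,-0.004,-6,-44.5,8,0.25,0,0,0,-6,-44.5,8,0.25,0,0,0,-6,-44.5,8,0.25,0,0,0,-6,-44.5,8,0.25,0,0,0,-6,-44.5,8,0.25,0,0,0,12,0,33,0.25,0,0,0,0,0,30,0.25,0,0,0,0,0,25,0.25,0,0,0,0,0,0,0.25]

```text
t: 31.65
ee_pos: [0.6575, -0.1449, 0.0886]
tcp_rot: [[-0.74, 0.01, 0.673], [0.01, 1.0, -0.004], [-0.673, 0.004, -0.74]]
force: [-0.3, 0.3, 0.8]
grip_width: 0.064
grasp_force: 0.0
```

```bash
python3 tw.py; python3 - <<'E'
from h import *
plan((.665,-.161,.07))
im=snap('top','top8.png');im2=snap('side','s8.png')
a=cv2.resize(im[130:230,270:400],None,fx=3,fy=3,interpolation=cv2.INTER_CUBIC)[:,:,::-1]
b=cv2.resize(im2[210:310,240:370],None,fx=3,fy=3,interpolation=cv2.INTER_CUBIC)[:,:,::-1]
cv2.imwrite('pics/z9.png',cv2.convertScaleAbs(np.hstack([a,b]),alpha=1.4))
E
```

```text
31.65 [ 0.93  1.1  -1.09  2.21  2.39  0.82 -0.21] [ 0.657 -0.145  0.089] [[-0.74, 0.01, 0.67], [0.01, 1.0, -0.0], [-0.67, 0.0, -0.74]]
(array([-0.021, -0.1  , -0.096]), array([-35. ,   8.3,  -0.9]))
rot [ 0.013 -0.012  0.008] shift mm in goal axes [  6.9 -15.9  38. ]
```

View pics/z9.png

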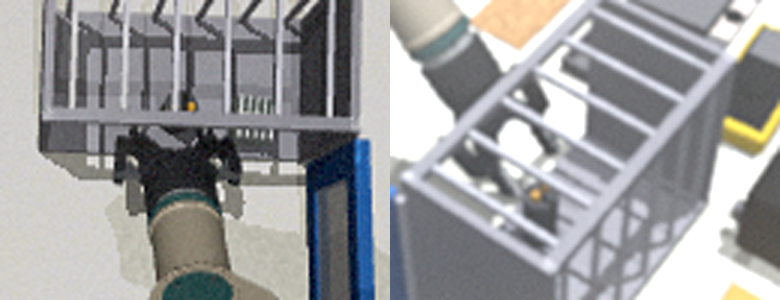

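The hand is ~16 mm left of the capacitor (crop (185,110) vs finger centre ~178). Back off slightly, shift, then advance and grip.

step_arm:
  commands: [0.013,-0.012,0.008,0,0,-20,0.25,0,0,0,7,-16,0,0.25,0,0,0,0,0,20,0.25,0,0,0,0,0,20,0.25,0,0,0,0,0,16,0.25,0,0,0,0,0,0,0.6,0,0,0,0,0,0,1,0,0,0,0,0,0,1,0,0,0,0,0,0,1,0,0,0,0,0,0,1]

```text
t: 32.75
ee_pos: [0.6754, -0.1605, 0.0602]
tcp_rot: [[-0.73, 0.021, 0.683], [0.015, 1.0, -0.014], [-0.683, 0.0, -0.731]]
force: [-1.9, 1.4, 1.9]
grip_width: 0.0385
grasp_force: 50.4
```

step_arm:
  commands: [0,0,0,-8.2,0,-8.7,1,0,0,0,0,0,0,1,0,0,0,16,-0.6,-24,1,0,0,0,16,-0.6,-24,1,0,0,0,16,-0.6,-24,1,0,0,0,0,0,0,1,0,0,0,-25,0,-22,1,0,0,0,-25,0,-22,1,0,0,0,-25,0,-22,1,0,0,0,0,0,0,1]

```text
t: 33.75
ee_pos: [0.6044, -0.1618, 0.1966]
tcp_rot: [[-0.725, 0.022, 0.688], [0.012, 1.0, -0.019], [-0.689, -0.005, -0.725]]
force: [1.1, 0.3, -2.7]
grip_width: 0.0382
grasp_force: 51.4
```

step_arm:
  commands: [0,0,0,0,43.8,0,1,0,0,0,0,43.8,0,1,0,0,0,0,43.8,0,1,0,0,0,0,43.8,0,1,0,0,0,0,43.8,0,1,0,0,0,0,43.8,0,1,0,0,0,0,43.8,0,1,0,0,0,0,43.8,0,1,0,0,0,0,43.8,0,1,0,0,0,0,43.8,0,1]

```text
t: 34.75
ee_pos: [0.6105, 0.2782, 0.1891]
tcp_rot: [[-0.732, 0.022, 0.681], [0.015, 1.0, -0.016], [-0.681, -0.002, -0.732]]
force: [1.4, -0.2, -2.8]
grip_width: 0.0384
grasp_force: 51.5
```

```bash
python3 tw.py; python3 - <<'E'
from h import *
togo([.617,.275,.18],tilt(.75)@B);togo([.617,.275,.052],tilt(.75)@B)
E
```

```text
34.75 [-0.01  0.9  -1.15  2.12  1.85  1.28 -0.63] [0.611 0.278 0.189] [[-0.73, 0.02, 0.68], [0.02, 1.0, -0.02], [-0.68, -0.0, -0.73]]
(array([-0.078, -0.109, -0.041]), array([-37.5,  27.8,  -1.9]))
rot [ 0.001 -0.001  0.003] shift mm in goal axes [ 1.4 -3.  11.1]
rot [ 0.001 -0.001  0.003] shift mm in goal axes [ 88.6  -3.  104.8]
```

step_arm:
  commands: [0,0,0,2,-3,11,1,0,0,0,26,0,28,1,0,0,0,26,0,28,1,0,0,0,25,0,27,1,0,0,0,9.5,0,10.5,1,0,0,0,0,0,0,1,0,0,0,0,0,0,1,0,0,0,0,0,0,0.25,0,0,0,0,0,0,0.25,0,0,0,0,0,0,0.25]

```text
t: 35.75
ee_pos: [0.6183, 0.2735, 0.055]
tcp_rot: [[-0.73, 0.023, 0.684], [0.017, 1.0, -0.015], [-0.684, 0.0, -0.73]]
force: [-0.0, 0.2, 0.1]
grip_width: 0.0642
grasp_force: 0.0
```

step_arm:
  commands: [0,0,0,0,0,-25,0.25,0,0,0,0,0,-30,0.25,0,0,0,0,0,-35,0.25,0,0,0,-7.4,-42.8,-1.1,0.25,0,0,0,-7.4,-42.8,-1.1,0.25,0,0,0,-7.4,-42.8,-1.1,0.25,0,0,0,-7.4,-42.8,-1.1,0.25,0,0,0,-7.4,-42.8,-1.1,0.25,0,0,0,-7.4,-42.8,-1.1,0.25,0,0,0,-7.4,-42.8,-1.1,0.25]

```text
t: 36.75
ee_pos: [0.5822, -0.0272, 0.1615]
tcp_rot: [[-0.73, 0.022, 0.683], [0.015, 1.0, -0.016], [-0.683, -0.001, -0.73]]
force: [0.6, -0.5, 0.0]
grip_width: 0.064
grasp_force: 0.0
```

step_arm:
  commands: [0,0,0,-7.4,-42.8,-1.1,0.25,0,0,0,-7.4,-42.8,-1.1,0.25,0,0,0,-7.4,-42.8,-1.1,0.25,0,0,0,-7.4,-42.8,-1.1,0.25,0,0,0,-7.4,-42.8,-1.1,0.25,0,0,0,0,0,0,0.25,0,0,0,0,0,0,0.25,0,0,0,0,0,0,0.25,0,0,0,0,0,0,0.25,0,0,0,0,0,0,0.25]

```text
t: 37.75
ee_pos: [0.6007, -0.2382, 0.1899]
tcp_rot: [[-0.731, 0.02, 0.682], [0.015, 1.0, -0.013], [-0.682, 0.0, -0.731]]
force: [0.1, -0.1, -0.4]
grip_width: 0.0639
grasp_force: 0.0
```

```bash
python3 tw.py; python3 - <<'E'
from h import *
plan((.663,-.241,.07),back=.09);plan((.663,-.241,.07))
im=snap('top','top9.png');im2=snap('side','s9.png')
a=cv2.resize(im[130:230,140:400],None,fx=3,fy=3,interpolation=cv2.INTER_CUBIC)[:,:,::-1]
b=cv2.resize(im2[180:310,210:385],(780,290),interpolation=cv2.INTER_CUBIC)[:,:,::-1]
cv2.imwrite('pics/z10.png',cv2.convertScaleAbs(np.vstack([a,b]),alpha=1.4))
E
```

```text
37.75 [ 1.16  0.78 -1.01  2.21  2.38  0.41 -0.2 ] [ 0.601 -0.238  0.19 ] [[-0.73, 0.02, 0.68], [0.01, 1.0, -0.01], [-0.68, 0.0, -0.73]]
(array([-0.011, -0.055, -0.128]), array([-19.8,   4.2,  -0. ]))
rot [0.004 0.001 0.004] shift mm in goal axes [36.1 -1.3 59.3]
rot [0.004 0.001 0.004] shift mm in goal axes [ 36.1  -1.3 149.3]
```

View pics/z10.png

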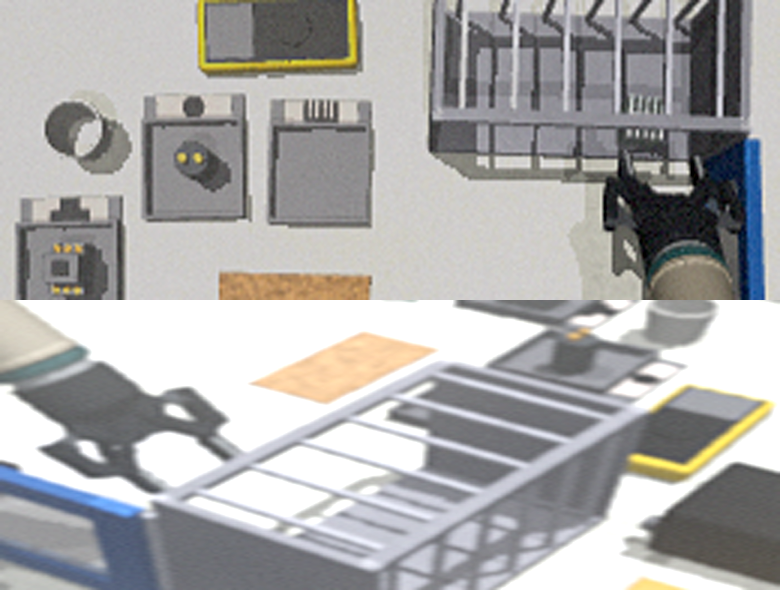

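The capacitor stands upright in the disc tray (190,160), the contactor in its own. The hand is lined up with the heat sink (645,118) with a little clearance to the door.

step_arm:
  commands: [0,0,0,18,-0.7,30,0.3,0,0,0,18,-0.7,29,0.3,0,0,0,0,0,22,0.3,0,0,0,0,0,22,0.3,0,0,0,0,0,22,0.3,0,0,0,0,0,22,0.3,0,0,0,0,0,0,0.3,0,0,0,0,0,0,0.3,0,0,0,0,0,0,0.6,0,0,0,0,0,0,1]

```text
t: 38.85
ee_pos: [0.6742, -0.2435, 0.059]
tcp_rot: [[-0.73, 0.023, 0.683], [0.016, 1.0, -0.017], [-0.683, -0.001, -0.731]]
force: [-0.6, 0.4, -0.1]
grip_width: 0.0399
grasp_force: 50.7
```

step_arm:
  commands: [0,0,0,0,0,0,1,0,0,0,0,0,0,1,0,0,0,0,0,0,1,0,0,0,0,0,0,1,0,0,0,-8.2,0,-8.7,1,0,0,0,0,0,0,1,0,0,0,16,-0.6,-24,1,0,0,0,16,-0.6,-24,1,0,0,0,16,-0.6,-24,1,0,0,0,0,0,0,1]

```text
t: 39.85
ee_pos: [0.586, -0.2426, 0.0887]
tcp_rot: [[-0.734, 0.022, 0.679], [0.017, 1.0, -0.014], [-0.679, 0.001, -0.734]]
force: [0.1, 0.6, -1.7]
grip_width: 0.0393
grasp_force: 51.3
```

step_arm:
  commands: [0,0,0,-25,0,-22,1,0,0,0,-25,0,-22,1,0,0,0,-25,0,-22,1,0,0,0,0,0,0,1,0,0,0,0,41,0,1,0,0,0,0,41,0,1,0,0,0,0,41,0,1,0,0,0,0,41,0,1,0,0,0,0,41,0,1,0,0,0,0,41,0,1]

```text
t: 40.85
ee_pos: [0.605, 0.0044, 0.1879]
tcp_rot: [[-0.732, 0.022, 0.681], [0.017, 1.0, -0.015], [-0.681, 0.0, -0.733]]
force: [1.2, -0.3, -3.2]
grip_width: 0.0395
grasp_force: 51.4
```

step_arm:
  commands: [0,0,0,0,41,0,1,0,0,0,0,41,0,1,0,0,0,0,41,0,1,0,0,0,0,0,0,1,0,0,0,0,0,0,1,0,0,0,0,0,0,1,0,0,0,0,0,0,1,0,0,0,0,0,0,1,0,0,0,0,0,0,1,0,0,0,0,0,0,1]

```text
t: 41.85
ee_pos: [0.6085, 0.1251, 0.1891]
tcp_rot: [[-0.731, 0.024, 0.682], [0.017, 1.0, -0.016], [-0.682, -0.0, -0.731]]
force: [-0.3, 0.4, -3.2]
grip_width: 0.0392
grasp_force: 51.7
```

```bash
python3 tw.py; python3 - <<'E'
from h import *
togo([.6125,.128,.18],tilt(.75)@B);togo([.6125,.128,.050],tilt(.75)@B)
E
```

```text
41.85 [ 0.31  0.82 -1.13  2.31  2.01  1.1  -0.63] [0.608 0.125 0.189] [[-0.73, 0.02, 0.68], [0.02, 1.0, -0.02], [-0.68, -0.0, -0.73]]
(array([-0.074, -0.101, -0.063]), array([-34.8,  26.4,  -1.6]))
rot [0.001 0.001 0.001] shift mm in goal axes [3.3 3.  9.4]
rot [0.001 0.001 0.001] shift mm in goal axes [ 92.    3.  104.5]
```

step_arm:
  commands: [0,0,0,3,3,9,1,0,0,0,27,0,29,1,0,0,0,27,0,29,1,0,0,0,26,0,28,1,0,0,0,9,0,10,1,0,0,0,0,0,0,1,0,0,0,0,0,0,1,0,0,0,0,0,0,0.25,0,0,0,0,0,0,0.25,0,0,0,0,0,0,0.25]

```text
t: 42.85
ee_pos: [0.6133, 0.1288, 0.05]
tcp_rot: [[-0.73, 0.023, 0.683], [0.016, 1.0, -0.015], [-0.683, 0.0, -0.73]]
force: [-0.2, -0.3, 0.4]
grip_width: 0.0637
grasp_force: 0.0
```

step_arm:
  commands: [0,0,0,0,0,-25,0.25,0,0,0,0,0,-35,0.25,0,0,0,0,0,-35,0.25,0,0,0,-20,0,-25,0,0,0,0,-20,0,-25,0,0,0,0,-20,0,-25,0,0,0,0,0,0,0,0,0,0,0,0,0,0,0,0,0,0,0,0,0,0,0,0,0,0,0,0,0]

```text
t: 43.85
ee_pos: [0.5464, 0.1284, 0.2112]
tcp_rot: [[-0.737, 0.029, 0.675], [0.013, 0.999, -0.029], [-0.676, -0.012, -0.737]]
force: [0.6, -0.5, -1.0]
grip_width: 0.0854
grasp_force: 0.0
```

```bash
python3 tw.py; python3 - <<'E'
from h import *
im=snap('top','topA.png')
for b in((375,420,225,275),(330,380,225,275)):
    try: print(wedge(im,*b))
    except Exception as ex: print(ex)
print('tray proj',proj('top',[.601,.128,.08]))
hsv=cv2.cvtColor(im,cv2.COLOR_RGB2HSV)
g=im[150:190,230:265].mean(2).astype(int);print(g[::3,::3])
E
```

```text
43.85 [ 0.29  0.75 -1.24  2.42  1.9   1.18 -0.7 ] [0.546 0.128 0.211] [[-0.74, 0.03, 0.68], [0.01, 1.0, -0.03], [-0.68, -0.01, -0.74]]
(array([-0.084, -0.099, -0.054]), array([-34. ,  29.7,  -1.7]))
(array([ 0.4193, -0.3524,  0.029 ]), np.float64(3.1250526558609364), ((383.0, 240.0), (30.0, 12.0), 90.0))
(array([ 0.3544, -0.2029,  0.029 ]), np.float64(3.135252349142643), ((340.5, 258.5), (21.0, 23.0), 0.0))
tray proj [245.40341472 186.40636662]
[[102  98  79 113 116 109 109 107 109 109  98 148]
 [ 57  59  57  59  67  72  80  79  91  92  96 148]
 [146 143 151 149 149 152 149 150 150 150 148 147]
 [149 149 148 147 151 149 147 151 150 150 148 150]
 [152 152 150 149 151 152 154 153 151 150 152 153]
 [120 104 150 147  71 154 154  57 145 146 104  96]
 [111 106 147 147  69 159 133  56 150 146 104  81]
 [100  93  96 106 107 107 102 106 112 109 105  87]
 [107 103 103 101 101 105 106 103 100 101 100  83]
 [ 90 110 104 104  92 107 104  98 104 104 102  78]
 [ 85 109 106 103  96 119 126 122 105 104 105  97]
 [ 87 111 103 105  59 107 145 135 108 106 102  79]
 [ 72  95 105 106 147 125 155 132  59  94 105  76]
 [ 65  95 103 104  96 135 131 134  61  96  90  82]]
```

```bash
python3 - <<'E'
from h import *
from fk import *
q=np.array(readout.observe()['joint_pos'])
for s in(1,-1):
    Y=np.array([s*.998,s*.062,0]);Z=np.array([0,0,-1.]);Rw=np.c_[np.cross(Y,Z),Y,Z]
    print(s)
    chase(q,[([.50,-.05,.3],tilt(.3)@B),([.42,-.18,.3],Rw),([.366,-.27,.26],Rw),([.366,-.27,.1],Rw),([.366,-.27,.01],Rw),([.366,-.22,.02],Rw),([.366,-.22,.15],Rw),([.44,.16,.15],Rw),([.44,.16,.01],Rw)])
E
```

```text
1
[ 0.5  -0.05  0.3 ] [ 0.97  0.41 -1.25  2.04  0.68  0.77  0.9 ] 0.0
[ 0.42 -0.18  0.3 ] [ 0.98  0.37 -0.86  1.9   0.33  1.02  0.04] 0.0
[ 0.366 -0.27   0.26 ] [ 1.17  0.41 -0.82  1.97  0.38  0.92  0.22] 0.0
[ 0.366 -0.27   0.1  ] [ 0.97  0.65 -0.59  2.13  0.68  0.56 -0.06] 0.0
[ 0.366 -0.27   0.01 ] [ 0.81  0.79 -0.36  2.16  0.88  0.34 -0.24] 0.0
[ 0.366 -0.22   0.02 ] [ 0.68  0.75 -0.32  2.23  0.88  0.28 -0.36] 0.0
[ 0.366 -0.22   0.15 ] [ 0.94  0.53 -0.66  2.16  0.56  0.63 -0.06] 0.0
[0.44 0.16 0.15] [ 0.01  0.57 -0.61  2.06  0.52  0.67 -0.88] 0.0
[0.44 0.16 0.01] [-0.2   0.79 -0.33  2.13  0.77  0.33 -1.11] 0.0
-1
[ 0.5  -0.05  0.3 ] [ 0.97  0.41 -1.25  2.04  0.68  0.77  0.9 ] 0.0
[ 0.42 -0.18  0.3 ] [ 1.19  0.51 -1.25  1.9   0.54  1.13  2.94] 0.0002
[ 0.366 -0.27   0.26 ] [ 1.35  0.6  -1.25  1.98  0.7   1.08  2.94] 0.0404
[ 0.366 -0.27   0.1  ] [ 1.23  0.81 -1.04  2.12  1.    0.83  2.75] 0.0
[ 0.366 -0.27   0.01 ] [ 1.13  0.95 -0.89  2.16  1.26  0.72  2.54] 0.0
[ 0.366 -0.22   0.02 ] [ 1.04  0.92 -0.9   2.23  1.29  0.71  2.38] 0.0
[ 0.366 -0.22   0.15 ] [ 1.22  0.72 -1.15  2.15  0.89  0.88  2.71] 0.0
[0.44 0.16 0.15] [ 0.27  0.73 -1.06  2.05  0.84  0.89  1.92] 0.0
[0.44 0.16 0.01] [ 0.11  0.93 -0.83  2.12  1.2   0.68  1.62] 0.0
```

step_arm:
  commands: [0,0,0,-7,-45,-23,0,0,0,0,-7,-45,-23,0,0,0,0,-7,-45,-23,0,0,0,0,-7,-45,-23,0,0,0.13,0,0,0,0,0,0,0.13,0,0,0,0,0,0,0.13,0,0,0,0,0,0,0.13,0,0,0,0,0,0,0.13,0,0,0,0,0,0,0.1,0,0,0,0,0]

```text
t: 44.9
ee_pos: [0.5056, -0.0567, 0.2851]
tcp_rot: [[-0.959, 0.068, 0.277], [0.044, 0.995, -0.091], [-0.281, -0.075, -0.957]]
force: [2.0, -1.3, -0.5]
grip_width: 0.0856
grasp_force: 0.0
```

```bash
cat > goal.py <<'E'
import sys
from h import *
from fk import *
def RW(psi,s=1):  # tool down, tool x along wedge axis angle psi
    Y=s*np.array([np.sin(psi),-np.cos(psi),0]);Z=np.array([0,0,-1.]);return np.c_[np.cross(Y,Z),Y,Z]
E
python3 tw.py; python3 - <<'E'
from goal import *
R=RW(1.633);print(R.round(2))
togo([.42,-.18,.3],R)
im=snap('top','topB.png');im2=snap('side','sB.png')
print(wedge(im,340,392,225,275,60)); 
g=im.max(2);print(g[232:272:3,340:396:3])
E
```

```text
44.9 [ 0.84  0.41 -1.14  2.07  0.79  0.78  0.75] [ 0.506 -0.057  0.285] [[-0.96, 0.07, 0.28], [0.04, 0.99, -0.09], [-0.28, -0.08, -0.96]]
(array([ 0.067, -0.072, -0.1  ]), array([-26. , -23. ,  -0.8]))
[[-0.06  1.    0.  ]
 [ 1.    0.06  0.  ]
 [ 0.    0.   -1.  ]]
rot [0.145 0.289 1.44 ] shift mm in goal axes [-117.7  -93.1  -14.9]
(array([ 0.386 , -0.2941,  0.029 ]), np.float64(3.124879872272309), ((366.5, 249.5), (49.0, 47.0), 90.0))
[[151 149 148 149 152 151 149 152 150 148 147  50  86  52  72  70  39 114
  108]
 [149 148 149 148 149 149 152 147 150 149 150  41  94  59  72  69  35 108
  113]
 [144 147 149 148 147 148 149 149 150 148 149  39  98  61  69  71  40 112
  111]
 [138 150 148 150 149 150 148 150 148 151 150  49  99  59  72  74  29 113
  112]
 [138 153 153 147 151 148 150 147 147 149 151  54 100  62  66  68  36 115
  113]
 [141 138 137 137 141 144 147 147 144 141 113  46  89  63  67  71  33 112
  111]
 [138   8   8  14  21  12  19  12  18  23  19  15  83  62  71  68  30 113
  111]
 [146   0  27  28  22  19  16  24  21  27  23  19  88  58  70  70  36 112
  109]
 [149   1  24  24  11  24  19  22  10  15  24  23  70  58  71  69  35 114
  107]
 [150  10  18  16  19  20  25  28  17  25  16  22  70  57  70  66  34 114
  108]
 [150 145  26  52  75  91 147 147 148 151 154 147  68  56  75  68  34 113
  107]
 [111 148 150 149 149 148 151 149 150 149 148 139  36  36  42  41  37 115
  110]
 [ 96 154 147 149 148 149 148 149 148 147 149 137  31  39  34  43  41 126
  107]
 [ 74  92 151 148 149 148 149 150 145 145 148 152  34  29  40  36  42 111
  132]]
```

```bash
python3 - <<'E'
from goal import *
im=cv2.imread('pics/topB.png');g=im.max(2)
m=(g<38)&True
cols=[345,350,355,360,365,369]
E=[]
for c in cols:
    r=np.where(g[240:268,c]<40)[0]+240;E.append((r.min(),r.max()));
print(E)
r=[np.where(g[v,330:375]<40)[0].min()+330 for v in range(250,261,2)];print(r)
u=np.median(r)-.5; v=np.mean([np.mean(e) for e in E[:3]])
print('thick end z.05',onz('top',u,v,.05),'z0',onz('top',u,v,.0))
a=onz('top',cols[0],np.mean(E[0]),.047);b=onz('top',cols[-1],np.mean(E[-1]),.025);print('axis ang',np.arctan2((a-b)[1],(a-b)[0]))
E
```

```text
[(np.int64(250), np.int64(262)), (np.int64(250), np.int64(261)), (np.int64(249), np.int64(261)), (np.int64(249), np.int64(260)), (np.int64(249), np.int64(260)), (np.int64(249), np.int64(260))]
[np.int64(343), np.int64(343), np.int64(343), np.int64(343), np.int64(343), np.int64(343)]
thick end z.05 [ 0.36585881 -0.20664656  0.05      ] z0 [ 0.36341544 -0.21455067  0.        ]
axis ang 1.6210189289574832
```

step_arm:
  commands: [0.0145,0.029,0.144,0,0,0,0,0.0145,0.029,0.144,0,0,0,0,0.0145,0.029,0.144,0,0,0,0,0.0145,0.029,0.144,0,0,0,0,0.0145,0.029,0.144,0,0,0,0,0.0145,0.029,0.144,0,0,0,0,0.0145,0.029,0.144,0,0,0,0,0.0145,0.029,0.144,0,0,0,0,0.0145,0.029,0.144,0,0,0,0,0.0145,0.029,0.144,0,0,0,0]

```text
t: 46.0
ee_pos: [0.5054, -0.0575, 0.2842]
tcp_rot: [[-0.055, 0.998, 0.005], [0.998, 0.055, -0.003], [-0.003, 0.005, -1.0]]
force: [0.1, -0.5, 0.1]
grip_width: 0.0855
grasp_force: 0.0
```

```bash
python3 tw.py; python3 - <<'E'
from goal import *
R=RW(1.622)
togo([.366,-.265,.26],R);togo([.366,-.265,.009],R)
q=np.array(readout.observe()['joint_pos']);chase(q,[([.366,-.265,.26],R),([.366,-.265,.01],R)])
E
```

```text
46.0 [ 0.61  0.45 -0.79  1.83  0.38  1.02 -0.28] [ 0.505 -0.058  0.284] [[-0.06, 1.0, 0.0], [1.0, 0.06, -0.0], [-0.0, 0.0, -1.0]]
(array([-0.033, -0.114, -0.074]), array([-39.8,  12.5,  -1.4]))
rot [0.005 0.003 0.004] shift mm in goal axes [-200.  -149.8   24.2]
rot [0.005 0.003 0.004] shift mm in goal axes [-200.  -149.8  275.2]
[ 0.366 -0.265  0.26 ] [ 1.14  0.4  -0.79  1.97  0.36  0.91  0.23] 0.0
[ 0.366 -0.265  0.01 ] [ 0.77  0.79 -0.32  2.17  0.84  0.31 -0.23] 0.0
```

step_arm:
  commands: [0,0,0,-33.3,-25,4,0,0,0,0,-33.3,-25,4,0,0,0,0,-33.3,-25,4,0,0,0,0,-33.3,-25,4,0,0,0,0,-33.3,-25,4,0,0,0,0,-33.3,-25,4,0,0,0,0,0,0,40,0,0,0,0,0,0,40,0,0,0,0,0,0,40,0,0,0,0,0,0,40,0]

```text
t: 47.0
ee_pos: [0.3683, -0.2652, 0.0991]
tcp_rot: [[-0.061, 0.998, 0.006], [0.998, 0.061, -0.001], [-0.001, 0.006, -1.0]]
force: [0.9, -1.0, -0.6]
grip_width: 0.0854
grasp_force: 0.0
```

```bash
python3 tw.py; python3 - <<'E'
from goal import *
R=RW(1.622)
togo([.366,-.265,.009],R)
E
```

```text
47.0 [ 0.94  0.64 -0.55  2.16  0.68  0.51 -0.07] [ 0.368 -0.265  0.099] [[-0.06, 1.0, 0.01], [1.0, 0.06, -0.0], [-0.0, 0.01, -1.0]]
(array([-0.005, -0.068, -0.122]), array([-24.4,   2. ,  -0.2]))
rot [0.006 0.001 0.01 ] shift mm in goal axes [ 0.4 -2.3 90.1]
```

step_arm:
  commands: [0.003,0,0.005,0,-2,22,0,0.003,0,0.005,0,0,22,0,0,0,0,0,0,22,0,0,0,0,0,0,22,0,0,0,0,0,0,0,0,0,0,0,0,0,0,0.5,0,0,0,0,0,0,1,0,0,0,0,0,0,1,0,0,0,0,0,0,1,0,0,0,0,0,0,1]

```text
t: 48.0
ee_pos: [0.3659, -0.2665, 0.0141]
tcp_rot: [[-0.05, 0.999, -0.003], [0.999, 0.05, -0.003], [-0.003, -0.003, -1.0]]
force: [-4.6, 0.7, 7.8]
grip_width: 0.0439
grasp_force: 50.6
```

step_arm:
  commands: [0,0,0,12,0,0,1,0,0,0,14,0,-2,1,0,0,0,10,0,-25,1,0,0,0,5,0,-35,1,0,0,0,40,10.7,-15,1,0,0,0,44,10.7,0,1,0,0,0,44,10.7,0,1,0,0,0,44,10.7,0,1,0,0,0,44,10.7,0,1,0,0,0,44,10.7,0,1]

```text
t: 49.0
ee_pos: [0.4166, 0.0393, 0.0899]
tcp_rot: [[-0.051, 0.999, -0.0], [0.999, 0.051, -0.002], [-0.002, -0.0, -1.0]]
force: [1.3, -0.2, -6.4]
grip_width: 0.0437
grasp_force: 54.9
```

```bash
python3 tw.py; python3 - <<'E'
from goal import *
R=RW(1.6)
togo([.441,.168,.09],R);togo([.441,.168,.0165],R)
E
```

```text
49.0 [ 0.16  0.61 -0.46  2.26  0.69  0.41 -0.82] [0.417 0.039 0.09 ] [[-0.05, 1.0, -0.0], [1.0, 0.05, -0.0], [-0.0, -0.0, -1.0]]
(array([-0.041, -0.038, -0.128]), array([-13.7,  14.9,  -0. ]))
rot [-0.     0.002  0.022] shift mm in goal axes [ 1.28e+02  2.81e+01 -1.00e-01]
rot [-0.     0.002  0.022] shift mm in goal axes [128.   28.1  73.4]
```

step_arm:
  commands: [0,0,0.022,42.7,9.4,0,1,0,0,0,42.7,9.4,0,1,0,0,0,42.6,9.3,0,1,0,0,0,0,0,25,1,0,0,0,0,0,25,1,0,0,0,0,0,15,1,0,0,0,0,0,8,1,0,0,0,0,0,0,1,0,0,0,0,0,0,0,0,0,0,0,0,0,0]

```text
t: 50.0
ee_pos: [0.4413, 0.1672, 0.0172]
tcp_rot: [[-0.029, 1.0, 0.002], [1.0, 0.029, -0.0], [-0.0, 0.002, -1.0]]
force: [0.8, -0.5, 0.7]
grip_width: 0.0713
grasp_force: 0.0
```

step_arm:
  commands: [0,0,0,0,0,0,0,0,0,0,0,0,0,0,0,0,0,0,0,-20,0,0,0,0,0,0,-45,0,0,0,0,0,0,-45,0,0,0,0,0,0,-45,0,0,0,0,0,0,-45,0,0,0,0,-40,0,-20,0.5,0,0,0,-45,0,0,1,0,0,0,-45,0,0,1]

```text
t: 51.0
ee_pos: [0.4446, 0.0358, 0.2377]
tcp_rot: [[-0.03, 1.0, 0.003], [1.0, 0.03, -0.002], [-0.002, 0.002, -1.0]]
force: [1.3, -0.1, -0.9]
grip_width: 0.0444
grasp_force: 0.0
```

```bash
python3 tw.py; python3 - <<'E'
from goal import *
im=snap('top','topC.png');snap('side','sC.png')
print(wedge(im,215,262,222,246))
E
```

```text
51.0 [ 0.38  0.4  -0.71  2.04  0.36  0.82 -0.51] [0.445 0.036 0.238] [[-0.03, 1.0, 0.0], [1.0, 0.03, -0.0], [-0.0, 0.0, -1.0]]
(array([-0.05 , -0.09 , -0.095]), array([-31.2,  18.3,  -0.9]))
(array([0.4314, 0.1542, 0.029 ]), np.float64(1.698251713309936), ((238.56924438476562, 236.0538787841797), (14.388029098510742, 23.938703536987305), 82.87498474121094))
```

The wedge is down on its mat. The door's own spring closes it in about 40 s, well within the budget, so I'll stay clear and wait.

step_arm:
  commands: [0,0,0,0,0,-40,1,0,0,0,0,0,-40,1,0,0,0,-40,0,0,1,0,0,0,0,0,0,1,0,0,0,0,0,0,1,0,0,0,0,0,0,1,0,0,0,0,0,0,1,0,0,0,0,0,0,1,0,0,0,0,0,0,1,0,0,0,0,0,0,1]

```text
t: 52.1
ee_pos: [0.4454, -0.0024, 0.3165]
tcp_rot: [[-0.03, 1.0, -0.0], [1.0, 0.03, -0.001], [-0.001, -0.001, -1.0]]
force: [-0.5, 0.8, 1.0]
grip_width: -0.0003
grasp_force: 0.0
```

```bash
python3 - <<'E'
from goal import *
im=snap('top','topD.png');print(wedge(im,215,262,222,246))
print(proj('top',[.4413,.159,.029]))
hsv=cv2.cvtColor(im,cv2.COLOR_RGB2HSV);m=cv2.inRange(hsv,(100,120,40),(125,255,255));m[:, :280]=0;m[:,430:]=0;m[:160]=0
ys,xs=np.where(m>0);print(xs.min(),xs.max(),ys.min(),ys.max(),cv2.minAreaRect(np.c_[xs,ys].astype(np.int32)))
E
```

```text
(array([0.4335, 0.1343, 0.029 ]), np.float64(1.6787807371609003), ((244.26026916503906, 235.47262573242188), (14.289472579956055, 35.06940460205078), 83.9909896850586))
[237.23745661 233.23643223]
358 392 176 277 ((374.794921875, 225.3697967529297), (19.70027732849121, 101.63948059082031), 8.914926528930664)
```

step_arm:
  commands: [0,0,0,0,0,0,1,0,0,0,0,0,0,1,0,0,0,0,0,0,1,0,0,0,0,0,0,1,0,0,0,0,0,0,1,0,0,0,0,0,0,1,0,0,0,0,0,0,1,0,0,0,0,0,0,1,0,0,0,0,0,0,1,0,0,0,0,0,0,1]

```text
t: 53.15
ee_pos: [0.4454, -0.0027, 0.3166]
tcp_rot: [[-0.029, 1.0, -0.0], [1.0, 0.029, -0.002], [-0.002, -0.0, -1.0]]
force: [-0.2, 0.9, -1.6]
grip_width: -0.0005
grasp_force: 0.0
```

step_arm:
  commands: [0,0,0,0,0,0,1,0,0,0,0,0,0,1,0,0,0,0,0,0,1,0,0,0,0,0,0,1,0,0,0,0,0,0,1,0,0,0,0,0,0,1,0,0,0,0,0,0,1,0,0,0,0,0,0,1,0,0,0,0,0,0,1,0,0,0,0,0,0,1]

```text
t: 54.15
ee_pos: [0.4454, -0.0027, 0.3166]
tcp_rot: [[-0.029, 1.0, -0.0], [1.0, 0.029, -0.002], [-0.002, -0.0, -1.0]]
force: [0.7, 0.2, 0.2]
grip_width: 0.0003
grasp_force: 0.0
```

step_arm:
  commands: [0,0,0,0,0,0,1,0,0,0,0,0,0,1,0,0,0,0,0,0,1,0,0,0,0,0,0,1,0,0,0,0,0,0,1,0,0,0,0,0,0,1,0,0,0,0,0,0,1,0,0,0,0,0,0,1,0,0,0,0,0,0,1,0,0,0,0,0,0,1]

```text
t: 55.15
ee_pos: [0.4454, -0.0027, 0.3166]
tcp_rot: [[-0.029, 1.0, -0.0], [1.0, 0.029, -0.002], [-0.002, -0.0, -1.0]]
force: [-0.1, 0.1, -0.1]
grip_width: 0.0001
grasp_force: 0.0
```

step_arm:
  commands: [0,0,0,0,0,0,1,0,0,0,0,0,0,1,0,0,0,0,0,0,1,0,0,0,0,0,0,1,0,0,0,0,0,0,1,0,0,0,0,0,0,1,0,0,0,0,0,0,1,0,0,0,0,0,0,1,0,0,0,0,0,0,1,0,0,0,0,0,0,1]

```text
t: 56.15
ee_pos: [0.4454, -0.0027, 0.3166]
tcp_rot: [[-0.029, 1.0, -0.0], [1.0, 0.029, -0.002], [-0.002, -0.0, -1.0]]
force: [-0.2, 0.2, 0.3]
grip_width: -0.0
grasp_force: 0.0
```

step_arm:
  commands: [0,0,0,0,0,0,1,0,0,0,0,0,0,1,0,0,0,0,0,0,1,0,0,0,0,0,0,1,0,0,0,0,0,0,1,0,0,0,0,0,0,1,0,0,0,0,0,0,1,0,0,0,0,0,0,1,0,0,0,0,0,0,1,0,0,0,0,0,0,1]

```text
t: 57.15
ee_pos: [0.4454, -0.0027, 0.3166]
tcp_rot: [[-0.029, 1.0, -0.0], [1.0, 0.029, -0.002], [-0.001, -0.0, -1.0]]
force: [-0.0, 0.1, 0.2]
grip_width: -0.0001
grasp_force: 0.0
```

```bash
python3 - <<'E'
from goal import *
im=snap('top','topE.png');print(readout.observe()['t'],wedge(im,215,262,222,246))
hsv=cv2.cvtColor(im,cv2.COLOR_RGB2HSV);m=cv2.inRange(hsv,(100,120,40),(125,255,255));m[:, :280]=0;m[:,430:]=0;m[:160]=0
ys,xs=np.where(m>0);print(xs.min(),xs.max(),ys.min(),ys.max(),cv2.minAreaRect(np.c_[xs,ys].astype(np.int32)))
E
```

```text
57.2 (array([0.4335, 0.1344, 0.029 ]), np.float64(1.6769861511796675), ((244.2064666748047, 235.49586486816406), (14.268682479858398, 35.15720748901367), 84.0938491821289))
341 391 176 271 ((365.5689697265625, 221.82757568359375), (16.898273468017578, 101.01824951171875), 21.801410675048828)
```

The wedge now measures at (0.4335, 0.134), about 25 mm from where I set it, so it was knocked. It is barely within the mat, so I'll recentre it while the door closes.

step_arm:
  commands: [0,0,-0.075,0,0,0,0,0,0,0,46,1,0,0,0,0,0,46,1,0,0,0,0,0,46,0.6,0,0,0,0,0,0,0,45,0,0,0,0,0,0,45,0,0,0,0,0,0,45,0,0,0,0,0,0,45,0,0,0,0,0,0,45,0,0,0,0,0,0,0,0]

```text
t: 58.2
ee_pos: [0.4301, 0.1331, 0.0873]
tcp_rot: [[-0.105, 0.994, -0.01], [0.994, 0.105, -0.005], [-0.004, -0.01, -1.0]]
force: [-0.7, -0.8, 0.6]
grip_width: 0.0852
grasp_force: 0.0
```

```bash
python3 tw.py; python3 -c "
from goal import *
R=RW(1.677);togo([.4335,.134,.012],R);print(readout.observe()['grip_width'])"
```

```text
58.2 [-0.01  0.65 -0.51  2.17  0.68  0.5  -0.95] [0.43  0.133 0.087] [[-0.11, 0.99, -0.01], [0.99, 0.11, -0.01], [-0.0, -0.01, -1.0]]
(array([-0.054, -0.039, -0.123]), array([-13.6,  19.6,  -0.2]))
rot [-0.01   0.004 -0.001] shift mm in goal axes [ 0.6  3.5 75.3]
0.08521061034426343
```

step_arm:
  commands: [-0.01,0,0,0,3,30,0,0,0,0,0,0,30,0,0,0,0,0,0,13,0,0,0,0,0,0,0,0,0,0,0,0,0,0,0.5,0,0,0,0,0,0,1,0,0,0,0,0,0,1,0,0,0,0,0,0,1,0,0,0,0,0,0,1,0,0,0,0,0,0,1]

```text
t: 59.2
ee_pos: [0.4361, 0.1343, 0.0198]
tcp_rot: [[-0.104, 0.994, 0.01], [0.995, 0.104, -0.001], [-0.002, 0.01, -1.0]]
force: [-5.1, -0.4, 10.8]
grip_width: 0.0435
grasp_force: 49.8
```

step_arm:
  commands: [0,0,0,0,0,-10,1,0,0,0,13,5,0,1,0,0,0,13,5,0,1,0,0,0.1,0,0,0,1,0,0,0,0,0,9,1,0,0,0,0,0,0,1,0,0,0,0,0,0,1,0,0,0,0,0,0,0,0,0,0,0,0,0,0,0,0,0,0,0,0,0]

```text
t: 60.2
ee_pos: [0.4439, 0.1613, 0.0194]
tcp_rot: [[-0.004, 1.0, 0.009], [1.0, 0.004, -0.001], [-0.001, 0.009, -1.0]]
force: [0.2, -0.1, -0.6]
grip_width: 0.084
grasp_force: 0.0
```

step_arm:
  commands: [0,0,0,0,0,0,0,0,0,0,0,0,0,0,0,0,0,0,0,-20,0,0,0,0,0,0,-45,0,0,0,0,0,0,-45,0,0,0,0,0,0,-45,0,0,0,0,0,0,-45,0,0,0,0,0,0,-45,0,0,0,0,-45,0,-45,0,0,0,0,-45,0,0,0]

```text
t: 61.2
ee_pos: [0.4443, 0.0837, 0.3045]
tcp_rot: [[-0.009, 1.0, 0.02], [1.0, 0.009, 0.002], [0.002, 0.02, -1.0]]
force: [0.6, -0.6, -0.6]
grip_width: 0.0854
grasp_force: 0.0
```

step_arm:
  commands: [0,0,0,-45,0,0,0,0,0,0,-45,0,0,0,0,0,0,-20,0,0,0,0,0,0,0,0,0,0,0,0,0,0,0,0,0,0,0,0,0,0,0,0,0,0,0,0,0,0,0,0,0,0,0,0,0,0,0,0,0,0,0,0,0,0,0,0,0,0,0,0]

```text
t: 62.2
ee_pos: [0.4422, -0.0283, 0.2999]
tcp_rot: [[-0.005, 1.0, 0.01], [1.0, 0.005, -0.0], [-0.001, 0.01, -1.0]]
force: [-0.1, -0.1, 0.7]
grip_width: 0.0854
grasp_force: 0.0
```

```bash
cat > chk.py <<'E'
from goal import *
im=snap('top','topW%d.png'%(readout.observe()['t']*10));print(readout.observe()['t'],wedge(im,215,262,218,250))
hsv=cv2.cvtColor(im,cv2.COLOR_RGB2HSV);m=cv2.inRange(hsv,(100,120,40),(125,255,255));m[:, :280]=0;m[:,430:]=0;m[:160]=0
ys,xs=np.where(m>0);print(xs.min(),xs.max(),ys.min(),ys.max(),cv2.minAreaRect(np.c_[xs,ys].astype(np.int32)))
E
python3 chk.py
```

```text
62.25 (array([0.4439, 0.1616, 0.029 ]), np.float64(1.5740175879535332), ((236.5, 232.5), (13.0, 35.0), 90.0))
332 390 176 261 ((357.7691955566406, 216.3461456298828), (13.312806129455566, 99.56867980957031), 33.6900634765625)
```

The wedge is centred on the mat. Waiting for the door.

step_arm:
  commands: [0,0,0,0,0,0,0,0,0,0,0,0,0,0,0,0,0,0,0,0,0,0,0,0,0,0,0,0,0,0,0,0,0,0,0,0,0,0,0,0,0,0,0,0,0,0,0,0,0,0,0,0,0,0,0,0,0,0,0,0,0,0,0,0,0,0,0,0,0,0]

```text
t: 63.25
ee_pos: [0.4422, -0.0286, 0.2999]
tcp_rot: [[-0.004, 1.0, 0.01], [1.0, 0.004, -0.0], [-0.001, 0.01, -1.0]]
force: [0.3, 0.7, 0.0]
grip_width: 0.0854
grasp_force: 0.0
```

step_arm:
  commands: [0,0,0,0,0,0,0,0,0,0,0,0,0,0,0,0,0,0,0,0,0,0,0,0,0,0,0,0,0,0,0,0,0,0,0,0,0,0,0,0,0,0,0,0,0,0,0,0,0,0,0,0,0,0,0,0,0,0,0,0,0,0,0,0,0,0,0,0,0,0]

```text
t: 64.25
ee_pos: [0.4423, -0.0286, 0.2999]
tcp_rot: [[-0.004, 1.0, 0.01], [1.0, 0.004, -0.0], [-0.0, 0.01, -1.0]]
force: [-0.3, 0.3, 0.3]
grip_width: 0.0852
grasp_force: 0.0
```

step_arm:
  commands: [0,0,0,0,0,0,0,0,0,0,0,0,0,0,0,0,0,0,0,0,0,0,0,0,0,0,0,0,0,0,0,0,0,0,0,0,0,0,0,0,0,0,0,0,0,0,0,0,0,0,0,0,0,0,0,0,0,0,0,0,0,0,0,0,0,0,0,0,0,0]

```text
t: 65.25
ee_pos: [0.4423, -0.0286, 0.2999]
tcp_rot: [[-0.004, 1.0, 0.01], [1.0, 0.004, -0.0], [-0.001, 0.01, -1.0]]
force: [-0.4, -0.8, 0.7]
grip_width: 0.0855
grasp_force: 0.0
```

step_arm:
  commands: [0,0,0,0,0,0,0,0,0,0,0,0,0,0,0,0,0,0,0,0,0,0,0,0,0,0,0,0,0,0,0,0,0,0,0,0,0,0,0,0,0,0,0,0,0,0,0,0,0,0,0,0,0,0,0,0,0,0,0,0,0,0,0,0,0,0,0,0,0,0]

```text
t: 66.25
ee_pos: [0.4423, -0.0286, 0.2999]
tcp_rot: [[-0.004, 1.0, 0.01], [1.0, 0.004, -0.001], [-0.001, 0.01, -1.0]]
force: [0.1, 0.8, 1.1]
grip_width: 0.0852
grasp_force: 0.0
```

step_arm:
  commands: [0,0,0,0,0,0,0,0,0,0,0,0,0,0,0,0,0,0,0,0,0,0,0,0,0,0,0,0,0,0,0,0,0,0,0,0,0,0,0,0,0,0,0,0,0,0,0,0,0,0,0,0,0,0,0,0,0,0,0,0,0,0,0,0,0,0,0,0,0,0]

```text
t: 67.25
ee_pos: [0.4423, -0.0286, 0.2999]
tcp_rot: [[-0.004, 1.0, 0.01], [1.0, 0.004, -0.0], [-0.001, 0.01, -1.0]]
force: [-0.1, -0.0, 0.5]
grip_width: 0.0853
grasp_force: 0.0
```

step_arm:
  commands: [0,0,0,0,0,0,0,0,0,0,0,0,0,0,0,0,0,0,0,0,0,0,0,0,0,0,0,0,0,0,0,0,0,0,0,0,0,0,0,0,0,0,0,0,0,0,0,0,0,0,0,0,0,0,0,0,0,0,0,0,0,0,0,0,0,0,0,0,0,0]

```text
t: 68.25
ee_pos: [0.4423, -0.0286, 0.2999]
tcp_rot: [[-0.004, 1.0, 0.01], [1.0, 0.004, -0.0], [-0.0, 0.01, -1.0]]
force: [0.2, -0.4, -0.1]
grip_width: 0.0856
grasp_force: 0.0
```

step_arm:
  commands: [0,0,0,0,0,0,0,0,0,0,0,0,0,0,0,0,0,0,0,0,0,0,0,0,0,0,0,0,0,0,0,0,0,0,0,0,0,0,0,0,0,0,0,0,0,0,0,0,0,0,0,0,0,0,0,0,0,0,0,0,0,0,0,0,0,0,0,0,0,0]

```text
t: 69.25
ee_pos: [0.4422, -0.0286, 0.2999]
tcp_rot: [[-0.004, 1.0, 0.01], [1.0, 0.004, -0.0], [-0.001, 0.01, -1.0]]
force: [0.5, -0.2, -0.1]
grip_width: 0.0856
grasp_force: 0.0
```

step_arm:
  commands: [0,0,0,0,0,0,0,0,0,0,0,0,0,0,0,0,0,0,0,0,0,0,0,0,0,0,0,0,0,0,0,0,0,0,0,0,0,0,0,0,0,0,0,0,0,0,0,0,0,0,0,0,0,0,0,0,0,0,0,0,0,0,0,0,0,0,0,0,0,0]

```text
t: 70.25
ee_pos: [0.4422, -0.0286, 0.2999]
tcp_rot: [[-0.004, 1.0, 0.01], [1.0, 0.004, -0.001], [-0.001, 0.01, -1.0]]
force: [-1.2, -0.1, -0.1]
grip_width: 0.0853
grasp_force: 0.0
```

step_arm:
  commands: [0,0,0,0,0,0,0,0,0,0,0,0,0,0,0,0,0,0,0,0,0,0,0,0,0,0,0,0,0,0,0,0,0,0,0,0,0,0,0,0,0,0,0,0,0,0,0,0,0,0,0,0,0,0,0,0,0,0,0,0,0,0,0,0,0,0,0,0,0,0]

```text
t: 71.25
ee_pos: [0.4423, -0.0286, 0.2999]
tcp_rot: [[-0.004, 1.0, 0.01], [1.0, 0.004, -0.001], [-0.001, 0.01, -1.0]]
force: [0.2, 0.0, -0.1]
grip_width: 0.0856
grasp_force: 0.0
```

step_arm:
  commands: [0,0,0,0,0,0,0,0,0,0,0,0,0,0,0,0,0,0,0,0,0,0,0,0,0,0,0,0,0,0,0,0,0,0,0,0,0,0,0,0,0,0,0,0,0,0,0,0,0,0,0,0,0,0,0,0,0,0,0,0,0,0,0,0,0,0,0,0,0,0]

```text
t: 72.25
ee_pos: [0.4423, -0.0286, 0.2999]
tcp_rot: [[-0.004, 1.0, 0.01], [1.0, 0.004, -0.0], [-0.001, 0.01, -1.0]]
force: [0.5, 0.0, 0.2]
grip_width: 0.0853
grasp_force: 0.0
```

step_arm:
  commands: [0,0,0,0,0,0,0,0,0,0,0,0,0,0,0,0,0,0,0,0,0,0,0,0,0,0,0,0,0,0,0,0,0,0,0,0,0,0,0,0,0,0,0,0,0,0,0,0,0,0,0,0,0,0,0,0,0,0,0,0,0,0,0,0,0,0,0,0,0,0]

```text
t: 73.25
ee_pos: [0.4422, -0.0286, 0.2999]
tcp_rot: [[-0.004, 1.0, 0.01], [1.0, 0.004, -0.0], [-0.0, 0.01, -1.0]]
force: [-0.1, 0.2, 0.2]
grip_width: 0.0857
grasp_force: 0.0
```

step_arm:
  commands: [0,0,0,0,0,0,0,0,0,0,0,0,0,0,0,0,0,0,0,0,0,0,0,0,0,0,0,0,0,0,0,0,0,0,0,0,0,0,0,0,0,0,0,0,0,0,0,0,0,0,0,0,0,0,0,0,0,0,0,0,0,0,0,0,0,0,0,0,0,0]

```text
t: 74.25
ee_pos: [0.4423, -0.0286, 0.2999]
tcp_rot: [[-0.004, 1.0, 0.01], [1.0, 0.004, -0.0], [-0.001, 0.01, -1.0]]
force: [-0.2, 0.8, -0.4]
grip_width: 0.0857
grasp_force: 0.0
```

```bash
python3 chk.py
```

```text
74.3 (array([0.4439, 0.1616, 0.029 ]), np.float64(1.5740175879535332), ((236.5, 232.5), (13.0, 35.0), 90.0))
320 388 176 217 ((354.0631103515625, 196.47463989257812), (5.810917377471924, 77.52379608154297), 59.981624603271484)
```

```bash
python3 -c "
from h import *
for i in range(150): read_camera('top')
print(readout.observe()['t'])"
```

```text
81.8
```

step_arm:
  commands: [0,0,0,0,0,0,0,0,0,0,0,0,0,0,0,0,0,0,0,0,0,0,0,0,0,0,0,0,0,0,0,0,0,0,0,0,0,0,0,0,0,0,0,0,0,0,0,0,0,0,0,0,0,0,0,0,0,0,0,0,0,0,0,0,0,0,0,0,0,0]

```text
t: 82.8
ee_pos: [0.4423, -0.0286, 0.2999]
tcp_rot: [[-0.004, 1.0, 0.01], [1.0, 0.004, -0.0], [-0.001, 0.01, -1.0]]
force: [0.4, -0.7, 0.9]
grip_width: 0.085
grasp_force: 0.0
```

step_arm:
  commands: [0,0,0,0,0,0,0,0,0,0,0,0,0,0,0,0,0,0,0,0,0,0,0,0,0,0,0,0,0,0,0,0,0,0,0,0,0,0,0,0,0,0,0,0,0,0,0,0,0,0,0,0,0,0,0,0,0,0,0,0,0,0,0,0,0,0,0,0,0,0]

```text
t: 83.8
ee_pos: [0.4423, -0.0286, 0.2999]
tcp_rot: [[-0.004, 1.0, 0.01], [1.0, 0.004, -0.0], [-0.0, 0.01, -1.0]]
force: [0.0, -0.2, -0.6]
grip_width: 0.0858
grasp_force: 0.0
```

step_arm:
  commands: [0,0,0,0,0,0,0,0,0,0,0,0,0,0,0,0,0,0,0,0,0,0,0,0,0,0,0,0,0,0,0,0,0,0,0,0,0,0,0,0,0,0,0,0,0,0,0,0,0,0,0,0,0,0,0,0,0,0,0,0,0,0,0,0,0,0,0,0,0,0]

```text
t: 84.8
ee_pos: [0.4422, -0.0286, 0.2999]
tcp_rot: [[-0.004, 1.0, 0.01], [1.0, 0.004, -0.0], [-0.001, 0.01, -1.0]]
force: [-0.1, 0.3, 0.1]
grip_width: 0.0854
grasp_force: 0.0
```

step_arm:
  commands: [0,0,0,0,0,0,0,0,0,0,0,0,0,0,0,0,0,0,0,0,0,0,0,0,0,0,0,0,0,0,0,0,0,0,0,0,0,0,0,0,0,0,0,0,0,0,0,0,0,0,0,0,0,0,0,0,0,0,0,0,0,0,0,0,0,0,0,0,0,0]

```text
t: 85.8
ee_pos: [0.4423, -0.0286, 0.2999]
tcp_rot: [[-0.004, 1.0, 0.01], [1.0, 0.004, -0.0], [-0.001, 0.01, -1.0]]
force: [0.2, -0.1, -0.4]
grip_width: 0.0853
grasp_force: 0.0
```

step_arm:
  commands: [0,0,0,0,0,0,0,0,0,0,0,0,0,0,0,0,0,0,0,0,0,0,0,0,0,0,0,0,0,0,0,0,0,0,0,0,0,0,0,0,0,0,0,0,0,0,0,0,0,0,0,0,0,0,0,0,0,0,0,0,0,0,0,0,0,0,0,0,0,0]

```text
t: 86.8
ee_pos: [0.4423, -0.0286, 0.2999]
tcp_rot: [[-0.004, 1.0, 0.01], [1.0, 0.004, -0.0], [-0.001, 0.01, -1.0]]
force: [0.8, -0.8, 0.1]
grip_width: 0.0855
grasp_force: 0.0
```

step_arm:
  commands: [0,0,0,0,0,0,0,0,0,0,0,0,0,0,0,0,0,0,0,0,0,0,0,0,0,0,0,0,0,0,0,0,0,0,0,0,0,0,0,0,0,0,0,0,0,0,0,0,0,0,0,0,0,0,0,0,0,0,0,0,0,0,0,0,0,0,0,0,0,0]

```text
t: 87.8
ee_pos: [0.4423, -0.0286, 0.2999]
tcp_rot: [[-0.004, 1.0, 0.01], [1.0, 0.004, -0.0], [-0.001, 0.01, -1.0]]
force: [0.1, 0.3, 0.9]
grip_width: 0.0851
grasp_force: 0.0
```

step_arm:
  commands: [0,0,0,0,0,0,0,0,0,0,0,0,0,0,0,0,0,0,0,0,0,0,0,0,0,0,0,0,0,0,0,0,0,0,0,0,0,0,0,0,0,0,0,0,0,0,0,0,0,0,0,0,0,0,0,0,0,0,0,0,0,0,0,0,0,0,0,0,0,0]

```text
t: 88.8
ee_pos: [0.4422, -0.0286, 0.2999]
tcp_rot: [[-0.004, 1.0, 0.01], [1.0, 0.004, -0.0], [-0.001, 0.01, -1.0]]
force: [-0.7, 0.3, -0.3]
grip_width: 0.0852
grasp_force: 0.0
```

step_arm:
  commands: [0,0,0,0,0,0,0,0,0,0,0,0,0,0,0,0,0,0,0,0,0,0,0,0,0,0,0,0,0,0,0,0,0,0,0,0,0,0,0,0,0,0,0,0,0,0,0,0,0,0,0,0,0,0,0,0,0,0,0,0,0,0,0,0,0,0,0,0,0,0]

```text
t: 89.8
ee_pos: [0.4423, -0.0286, 0.2999]
tcp_rot: [[-0.004, 1.0, 0.01], [1.0, 0.004, -0.0], [-0.0, 0.01, -1.0]]
force: [0.5, -1.4, 0.4]
grip_width: 0.0854
grasp_force: 0.0
```

step_arm:
  commands: [0,0,0,0,0,0,0,0,0,0,0,0,0,0,0,0,0,0,0,0,0,0,0,0,0,0,0,0,0,0,0,0,0,0,0,0,0,0,0,0,0,0,0,0,0,0,0,0,0,0,0,0,0,0,0,0,0,0,0,0,0,0,0,0,0,0,0,0,0,0]

```text
t: 90.8
ee_pos: [0.4423, -0.0286, 0.2999]
tcp_rot: [[-0.004, 1.0, 0.01], [1.0, 0.004, -0.0], [-0.001, 0.01, -1.0]]
force: [-0.6, 0.9, 0.7]
grip_width: 0.0854
grasp_force: 0.0
```

step_arm:
  commands: [0,0,0,0,0,0,0,0,0,0,0,0,0,0,0,0,0,0,0,0,0,0,0,0,0,0,0,0,0,0,0,0,0,0,0,0,0,0,0,0,0,0,0,0,0,0,0,0,0,0,0,0,0,0,0,0,0,0,0,0,0,0,0,0,0,0,0,0,0,0]

```text
t: 91.8
ee_pos: [0.4423, -0.0286, 0.2999]
tcp_rot: [[-0.004, 1.0, 0.01], [1.0, 0.004, -0.001], [-0.001, 0.01, -1.0]]
force: [-0.1, 0.4, -0.3]
grip_width: 0.0853
grasp_force: 0.0
```

```bash
python3 chk.py; ls -t pics | head -1
```

```text
91.85 (array([0.4439, 0.1616, 0.029 ]), np.float64(1.5740175879535332), ((236.5, 232.5), (13.0, 35.0), 90.0))
285 386 171 186 ((335.3612976074219, 179.16204833984375), (101.14383697509766, 13.225988388061523), 1.9091522693634033)
topW918.png
```

step_arm:
  commands: [0,0,0,0,0,0,0,0,0,0,0,0,0,0,0,0,0,0,0,0,0,0,0,0,0,0,0,0,0,0,0,0,0,0,0,0,0,0,0,0,0,0,0,0,0,0,0,0,0,0,0,0,0,0,0,0,0,0,0,0,0,0,0,0,0,0,0,0,0,0]

```text
t: 92.85
ee_pos: [0.4423, -0.0286, 0.2999]
tcp_rot: [[-0.004, 1.0, 0.01], [1.0, 0.004, -0.0], [-0.001, 0.01, -1.0]]
force: [0.9, 0.3, -0.4]
grip_width: 0.0853
grasp_force: 0.0
```

step_arm:
  commands: [0,0,0,0,0,0,0,0,0,0,0,0,0,0,0,0,0,0,0,0,0,0,0,0,0,0,0,0,0,0,0,0,0,0,0,0,0,0,0,0,0,0,0,0,0,0,0,0,0,0,0,0,0,0,0,0,0,0,0,0,0,0,0,0,0,0,0,0,0,0]

```text
t: 93.85
ee_pos: [0.4423, -0.0286, 0.2999]
tcp_rot: [[-0.004, 1.0, 0.01], [1.0, 0.004, -0.0], [-0.0, 0.01, -1.0]]
force: [-0.5, -0.8, -0.3]
grip_width: 0.0851
grasp_force: 0.0
```

step_arm:
  commands: [0,0,0,0,0,0,0,0,0,0,0,0,0,0,0,0,0,0,0,0,0,0,0,0,0,0,0,0,0,0,0,0,0,0,0,0,0,0,0,0,0,0,0,0,0,0,0,0,0,0,0,0,0,0,0,0,0,0,0,0,0,0,0,0,0,0,0,0,0,0]

```text
t: 94.85
ee_pos: [0.4423, -0.0286, 0.2999]
tcp_rot: [[-0.004, 1.0, 0.01], [1.0, 0.004, -0.0], [-0.001, 0.01, -1.0]]
force: [-0.5, -0.3, 0.5]
grip_width: 0.0858
grasp_force: 0.0
```

```bash
python3 chk.py; python3 - <<'E'
from h import *
im=cv2.imread('pics/top0.png');hsv=cv2.cvtColor(im,cv2.COLOR_BGR2HSV);m=cv2.inRange(hsv,(100,120,40),(125,255,255));m[:, :280]=0;m[:,430:]=0;m[:160]=0
ys,xs=np.where(m>0);print('start',xs.min(),xs.max(),ys.min(),ys.max(),cv2.minAreaRect(np.c_[xs,ys].astype(np.int32)))
im=snap('top','fin.png');cv2.imwrite('pics/z11.png',cv2.convertScaleAbs(cv2.resize(im[95:285,130:400],None,fx=2.9,fy=2.9)[:,:,::-1],alpha=1.4))
E
```

```text
94.9 (array([0.4439, 0.1616, 0.029 ]), np.float64(1.5740175879535332), ((236.5, 232.5), (13.0, 35.0), 90.0))
285 386 171 186 ((335.3658752441406, 179.15695190429688), (101.14093017578125, 13.251172065734863), 1.847610354423523)
start 285 386 171 187 ((335.35015869140625, 179.121826171875), (101.15132904052734, 13.300301551818848), 2.0825655460357666)
```

View pics/z11.png

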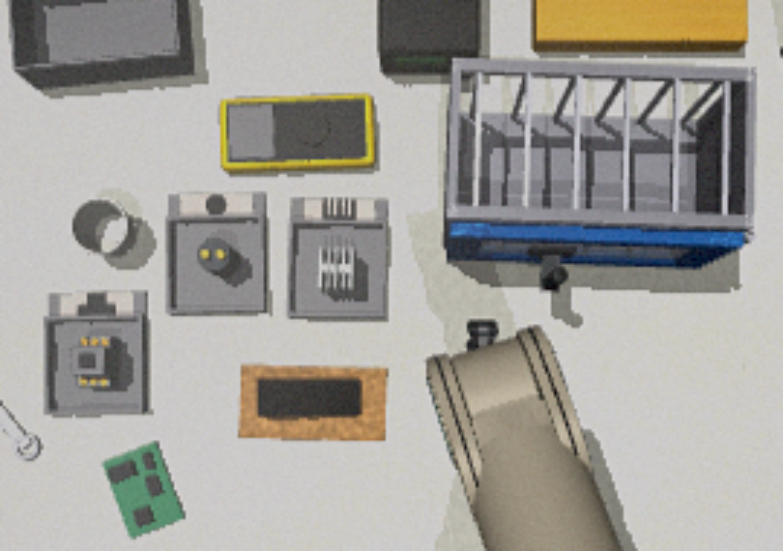

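The picture shows all three parts standing in their matching trays, the wedge centred on the mat (310,397), and the cage empty with its door shut exactly as at the start. Handing in.

```bash
python3 -c "
from cell import env
print(env.sign_off())"
```

```text
the job is handed in; nothing more can be done
None
```

The job is done and handed in at about 95 s: contactor, capacitor and heat sink each stand upright in their own tray, the wedge is back on its mat (re-centred after it was found about 25 mm out of place), the cage is empty and its door is shut; the final picture shows nothing else disturbed.

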